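# Set the blade gap of a strip scraper with a feeler gauge

## Robot

A 6-joint arm with a two-finger parallel gripper is mounted at the origin on the work surface. World frame = base frame: x ahead of the robot, y to its left, z up, the work surface at z = 0. Lengths are in m, angles in rad, forces in N, time in s.
With the tool pointing down it reaches from about 0.3 to 0.875 m from the base axis. Payload 6.4 kg.
Tool frame: the origin (TCP) lies midway between the tips of the shut fingers; the grasp point (between the pads) lies 19 mm behind it; y points along the fingers, x is the direction in which the jaws open and shut, and the axes are right-handed (so a half turn about y gives the same grasp; the last joint's range is limited). The gripper opens to 85 mm and grips with 20 to 120 N. Pads are 22 mm wide; open, the fingers measure 114 mm over their backs; the gripper's body (76 mm by 85 mm) begins 54 mm behind the grasp point. The pads swing forward as they close: fully open they stand 13 mm farther back than shut.
Start: joints at [-1.395, 0.181, 1.607, -0, 1.354, -0.206], TCP at [0.214, -0.534, 0.211] pointing down, gripper open.
Joint ranges: [-2.99, 2.99], [-0.89, 2.07], [0.3, 2.58], [-1.14, 4.28], [0, 2.63], [-3.12, 3.12]. Speed limits (rad/s): [2.57, 2.57, 3.01, 3.14, 3.14, 3.14].

## Interface

Orientations are given as a unit quaternion [w, x, y, z].
In Python, from bench import ctrl gives the robot as it stands.
- The arm moves only by the tool step_arm, never from a script. Its argument "commands" is a list of rows, each a list of 7 numbers: the turn, a rotation vector about the tool's x, y, z in units of 6 degrees (1.0 is 6 degrees), then the shift along the tool's x, y, z in units of 30 mm (1.0 is 30 mm), then the opening, from 0 (shut) to 1 (fully open). A call has 1 to 10 rows; each row shifts and turns the commanded pose from where the row before left it, along the tool's axes as they then stand; what a row does not reach is not made up. A row lasts 1/10 s, in which the tool goes at most 50 mm and 8.59 degrees, less where a joint would pass 70% of its speed; a pose out of reach is approached as far as the arm can. A call with a number of a shift or a turn outside -1 to 1 is refused whole. A call with a gripper value outside its range is refused whole. The fingers move at their own pace and stop on an object; the grip force is fixed at half the most. Time passes only in rows, so rows that do not move let the fingers close. It gives the time, the measured TCP pose, the force and the opening at its end, in the units of the state.
- ctrl.get_obs(): the state, without advancing time (a new reading comes with each control period).
- ctrl.camera(name): name is "scene" or "top" or "wrist"; returns (picture, depth): 384x512x3 uint8, blue, green, red; 384x512 float32, m along the optical axis (not along the pixel's ray), 0 where there is no reading.
- ctrl.get_calibration(name): a dict with "intrinsics" (3x3 intrinsics, pixels), "R" (3x3) and "t" (3): a world point X has camera coordinates R X + t. Camera axes: x right, y down, z forward; pixel columns grow to the right and rows downward; lengths in m; the calibration is good to about 2 mm. A picture is of the moment at which its call begins: read the wrist's pose just before it. get_calibration takes no time and is no camera call; for the wrist camera it gives the pose at the moment of the call.
- ctrl.hand_in(): hands the job in, once; it reports no verdict.
Trained networks look in the newest picture that a camera, given by its name, has taken for a name from the list of things; names that differ only in an ending like _2 or _b are one class to them, and where a whole thing is asked for, a point or a joint stands for the part that bears it (a point fixed in the world has none). Each returns a list of dicts, best first, with "p" (0 to 1); they miss things now and then, are a little off and sometimes report something else, mostly with a low value. They report only what shows in the picture. A call takes as long as a camera call. They do not tell look-alikes from the thing itself.
- ctrl.boxes_of(thing, camera): "point" ([x, y, z] in m, in the coordinates of the camera as it stood for that picture, good to about 4 mm: the middle of the surface that is visible of it).
- ctrl.silhouettes(thing, camera): "pixels" (384x512 bool, what is visible of it).
The state is a dict: "time_s": time; "q": joint angles; "dq": joint speeds; "joint_efforts": joint torques, N m; "eef_pos": TCP position; "eef_rot": TCP orientation; "wrist_force": force on the tool from outside, world axes, zero at the start; "torque": the same for the moment, N m; "opening": opening from 0.0 (shut) to 1.0 (fully open).
Only numpy, scipy, OpenCV 4.12 (cv2) and the standard library are available. Lean on these libraries where they do the work, as an engineer would, in place of code of your own. Each camera call takes 0.05 s, during which the arm holds its last target.

## Task

Set the gap of the little strip scraper on the mask carver's table: lay the red-handled steel gauge flat on the scraper's plate and slide its blade under the brass jaw until the tip shows beyond it, then turn the black knob clockwise until the gauge just drags - it should slide with a light pull of about 6 N, neither loose nor nipped tight. Never let the jaw pinch the blade hard, leave the gauge lying there in the gap at that setting, and leave everything else on the table where it is.

Things in the scene. Friction and masses are not known exactly. Their poses are not given: they have to be found in the camera images.
- stand: Strip scraper fixed to the table. Origin at table height, below jaw and knob axis; x: the way the gauge is pushed in, from the plate's long open end to the jaw; z up. Aluminium plate x -190 to 70 mm, y +-55 mm, top 12 mm above the table. Green bridge at x=0: 24 mm along x, 104 along y, top 70 mm above the table, on posts at y=+-43 mm (72 mm apart inside).
- jaw_line (a point): Point on the plate's top below the middle of the brass jaw; axes as the stand's. Jaw: 16 mm along x, 34 along y, lower edges rounded. It starts 6.5 to 9 mm above the plate (unknown; blade is 5 mm). It is sprung: once on the blade, each further mm of screw travel adds 8 N. Set right at 2 to 10 N on the blade; over 18 N spoils it.
- knob_grip (a point): Grip point of the round black ribbed knob: on its vertical axis, 101 mm above the table; fixed to the stand, does not turn. Knob 44 mm across, from 86 to 114 mm above the table, height constant. Clockwise seen from above lowers the jaw 2 mm per rad, counter-clockwise raises it. Turning takes about 0.08 N m; it stays where left; end stops lie outside the range needed.
- gauge_grip (a point): Grip point of the loose gauge: in its red handle, 24 mm above the gauge's underside. x to the blade's tip, z up. Handle 44 mm along x, 18 wide (y), from 5 to 35 mm above the underside. Blade under it: flat steel 24 mm wide, 5 thick (last 8 mm: 3 thick), from 20 mm behind to 135 mm ahead of this point. About 0.12 kg, starts flat on the table.
- gauge_tip (a point): Tip end of the gauge's blade, 135 mm ahead of gauge_grip, 2.5 mm above the underside; same axes. Friction of the blade on jaw and on plate is about 0.6 each (within a fifth), so a nipped gauge slides along x at a steady pull or push of about 1.2 times the jaw's load: aim at 6 N; 3.5 to 9 N is good (loose: 1 to 2 N).
- dish_a: small white ceramic dish, 90 mm across, 22 mm high; a bystander, origin at its underside; leave it alone
- dish_b: small blue ceramic dish, 76 mm across, 20 mm high; a bystander, origin at its underside; leave it alone
- ink_jar: amber glass jar with black lid, 52 mm across, 60 mm high; a bystander, origin at its underside; leave it alone
- mallet: small wooden mallet lying on the table; a bystander, origin at its underside; leave it alone
- cedar_blank: oval block of pale cedar, 160 x 100 x 70 mm, standing flat; a bystander, origin at its underside; leave it alone
- chisel: chisel with wooden handle lying on the table; a bystander, origin at its underside; leave it alone
- tea_cup: copper-coloured tea cup, 66 mm across, 60 mm high; a bystander, origin at its underside; leave it alone
There are look-alikes about, which are no part of the job. What is meant by the part that bears gauge_grip is not blue or green, and is the larger of those in its own colour.

How it is judged:
On the way:
1. the gauge lies flat on the plate with its blade right through under the jaw, still loose (jaw load under 1 N) (x of gauge_tip in the frame of stand between 0.012 and 0.055 m and y of gauge_tip in the frame of stand between -0.008 and 0.008 m and angle between the x axis of gauge_tip and the x axis of stand, either way round below 0.15 rad and angle between gauge_tip's own z axis and vertical below 0.06 rad and height (world z) of gauge_tip below 0.02 m and contact force between jaw_c0 and gauge below 1 N), for 0.2 s.
At the end, for the whole second after the job is handed in: The gauge lies flat on the scraper's plate (tilt under 0.06 rad) with its blade under the jaw, pointing along the stand's x (within 0.15 rad), its tip 12 to 55 mm beyond the jaw's centre line and within 8 mm of it sideways, at rest and let go, and the jaw presses on the blade with 2 to 10 N (x of gauge_tip in the frame of stand between 0.012 and 0.055 m and y of gauge_tip in the frame of stand between -0.008 and 0.008 m and angle between the x axis of gauge_tip and the x axis of stand, either way round below 0.15 rad and angle between gauge_tip's own z axis and vertical below 0.06 rad and height (world z) of gauge_tip below 0.02 m and contact force between jaw_c0 and gauge between 2 and 10 N and linear speed of gauge below 0.01 m/s); the robot touches nothing.
It fails at once if the jaw's load on the blade goes above 18 N (nipped hard) (contact force between jaw_c0 and gauge above 18 N).
It fails at once if a bystander is moved by more than 20 mm (distance of any of dish_a, dish_b, ink_jar, mallet, cedar_blank, chisel, tea_cup from where it was at the start of the episode above 0.02 m).
It also fails if it takes over 72 s, if anything falls off the work surface, if the arm or the gripper's body presses on something with over 40 N, if the wrist force passes 120 N, or if a joint passes its speed limit or range.

## Working session

There is one attempt and no reset: what is moved stays moved. The work goes in short steps, Python scripts to look and compute and a tool call to move; the robot and the scene stay as the last step left them, time stands still between calls to the robot, and variables do not carry over. Pictures are saved under pics/ and viewed, and the job is handed in when it is done.

Besides the shell and the picture viewer there is one more tool, called after "Call:" as name(argument=value, ...) on one line, values as JSON. step_arm: Moves the arm, as the interface text tells. Its arguments: {"type":"object","properties":{"commands":{"type":"array"}},"required":["commands"]}

```bash
ls; mkdir -p pics
python3 - <<'E'
from bench import ctrl
import cv2
o=ctrl.get_obs();print({k:(v if not hasattr(v,'round') else v.round(3)) for k,v in o.items()})
for n in("scene","top"):
    im,d=ctrl.camera(n);cv2.imwrite(f"pics/{n}0.png",im)
E
```

```text
pics
{'time_s': 0.0, 'q': array([-1.395,  0.182,  1.608,  0.   ,  1.354, -0.206]), 'dq': array([-0.001,  0.001, -0.   ,  0.   ,  0.001,  0.   ]), 'joint_efforts': array([-0.0000e+00, -4.4487e+01, -3.5134e+01, -0.0000e+00,  9.0000e-03,
        0.0000e+00]), 'eef_pos': array([ 0.214, -0.533,  0.21 ]), 'eef_rot': array([ 0.586, -0.585,  0.396, -0.396]), 'wrist_force': array([-0.703,  0.963,  0.964]), 'torque': array([0.   , 0.064, 0.019]), 'opening': 0.9987711457408827}
```

View pics/scene0.png

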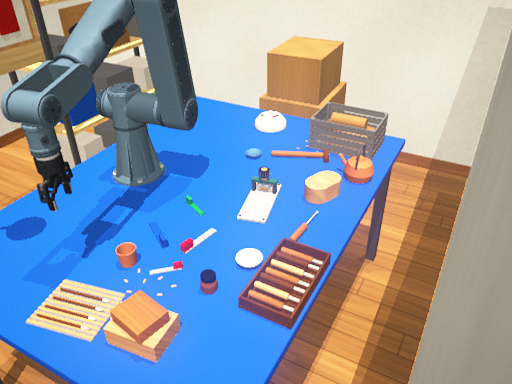

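View pics/top0.png

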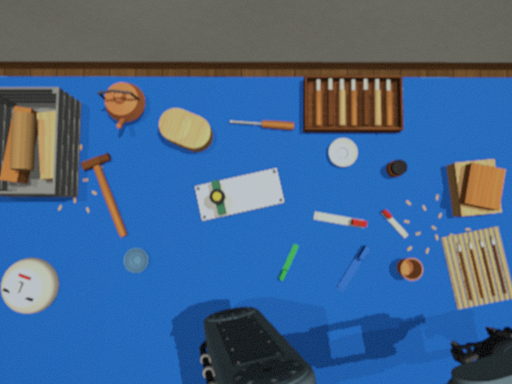

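Red-handled candidates in the top view are the large gauge (handle 358,223; blade to 314,215) and a smaller one (385,212). The blue (353,267) and green (289,261) ones are excluded, so I choose the larger red gauge. The stand's knob is at (217,197), and its open end points toward (285,180).

```bash
cat > h.py <<'E'
import numpy as np,cv2
from bench import ctrl
from scipy.spatial.transform import Rotation as Ro
def cal(n):
    c=ctrl.get_calibration(n);return np.array(c["intrinsics"]),np.array(c["R"]),np.array(c["t"])
def cloud(n,d,mask):
    K,R,t=cal(n);v,u=np.nonzero(mask&(d>0));z=d[v,u]
    P=np.stack([(u-K[0,2])*z/K[0,0],(v-K[1,2])*z/K[1,1],z],1)
    return (P-t)@R
def proj(n,X):
    K,R,t=cal(n);p=(np.atleast_2d(X)@R.T+t)@K.T;return p[:,:2]/p[:,2:]
def ray(n,u,v,z):
    K,R,t=cal(n);c=-R.T@t;d=R.T@np.linalg.inv(K)@np.array([u,v,1.]);return c+d*(z-c[2])/d[2]
def pose():
    o=ctrl.get_obs();w,x,y,z=o["eef_rot"];return np.array(o["eef_pos"]),Ro.from_quat([x,y,z,w]).as_matrix(),o
E
python3 - <<'E'
from h import *
np.set_printoptions(precision=4,suppress=True)
p,R,o=pose();print(R)
im,d=ctrl.camera("top")
K,Rc,t=cal("top");print(K,-Rc.T@t)
for th in("gauge_grip","stand","knob_grip","gauge_tip","jaw_line"):
    for r in ctrl.boxes_of(th,"top")[:5]:
        X=Rc.T@(np.array(r["point"])-t);print(th,r["p"],X,proj("top",X)[0])
for th in("gauge_grip","stand"):
    for i,r in enumerate(ctrl.silhouettes(th,"top")[:5]):
        m=r["pixels"];P=cloud("top",d,m);print(th,r["p"],m.sum(),P.mean(0),P.min(0),P.max(0))
        np.save(f"m_{th}{i}.npy",m)
np.save("d0.npy",d)
c=im[130:300,180:430];cv2.imwrite("pics/c0.png",cv2.resize(c,None,fx=3.1,fy=3.1,interpolation=cv2.INTER_CUBIC))
E
```

```text
[[ 0.3726 -0.0003  0.928 ]
 [-0.928   0.0016  0.3726]
 [-0.0016 -1.      0.0003]]
[[422.0732   0.     257.4992]
 [  0.     422.0732 190.8483]
 [  0.       0.       1.    ]] [ 0.489  -0.0174  1.3062]
gauge_grip 0.91 [ 0.3589 -0.2982  0.0062] [352.2792 266.6329]
gauge_grip 0.88 [ 0.5071 -0.2606  0.0062] [339.4125 217.7836]
gauge_grip 0.78 [ 0.4941 -0.4291  0.0054] [394.3975 222.2772]
gauge_grip 0.64 [ 0.3739 -0.103   0.0071] [288.1232 261.3525]
stand 0.6 [0.5785 0.0463 0.0121] [239.5767 194.036 ]
knob_grip 0.79 [0.577  0.0485 0.0141] [238.7983 194.4973]
gauge_tip 0.88 [ 0.3581 -0.3019  0.0068] [353.5475 266.9373]
gauge_tip 0.72 [ 0.5036 -0.2616  0.0067] [339.7826 218.9062]
gauge_tip 0.57 [ 0.4965 -0.4262  0.0028] [393.1586 221.4937]
gauge_tip 0.57 [ 0.3724 -0.1024  0.0028] [287.8296 261.7174]
gauge_tip 0.5 [0.7683 0.2017 0.0692] [186.9073 128.8914]
jaw_line 0.64 [0.5779 0.0444 0.0156] [240.1139 194.1753]
gauge_grip 0.81 213 [ 0.377  -0.104   0.0085] [ 0.3261 -0.1305 -0.0027] [ 0.4266 -0.0774  0.0309]
gauge_grip 0.62 242 [ 0.4909 -0.4288  0.0071] [ 0.449  -0.4693 -0.005 ] [ 0.5339 -0.3891  0.0289]
gauge_grip 0.58 448 [ 0.3602 -0.3001  0.0121] [ 0.2873 -0.3489 -0.0027] [ 0.4254 -0.2513  0.0425]
gauge_grip 0.56 434 [ 0.5026 -0.2598  0.0119] [ 0.4792 -0.3374 -0.0027] [ 0.5248 -0.1825  0.0417]
stand 0.94 3041 [0.5797 0.0472 0.0228] [ 0.5014 -0.0871 -0.006 ] [0.6608 0.1838 0.1214]
```

View pics/c0.png

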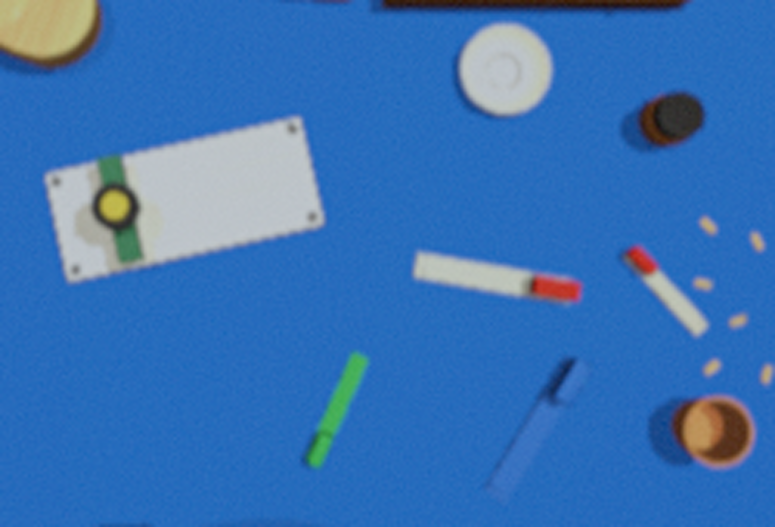

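The crop confirms the choice: large red gauge, handle at crop (556,290), tip at (415,265), pointing toward the stand. I'll get precise poses next.

Run:
```python
from h import *
np.set_printoptions(precision=4,suppress=True)
im,d=ctrl.camera("top");hsv=cv2.cvtColor(im,cv2.COLOR_BGR2HSV)
ms=np.load("m_stand0.npy");ms=cv2.dilate(ms.astype(np.uint8),np.ones((5,5)))>0
# plate: white pixels near stand
w=(hsv[...,1]<90)&(hsv[...,2]>90)&ms
pts=np.argwhere(w)[:,::-1]
def rect(pts,z):
    W=np.array([ray("top",u,v,z)[:2] for u,v in pts]);return W,cv2.minAreaRect(W.astype(np.float32))
W,r=rect(pts,0.012);print("plate",r);B=cv2.boxPoints(r);print(B)
# knob gold / black
K,Rc,t=cal("top")
y=(abs(hsv[...,0].astype(int)-28)<8)&(hsv[...,1]>120)&ms;q=np.argwhere(y)[:,::-1].mean(0);print("gold",q,y.sum(),ray("top",*q,0.114))
P=cloud("top",d,ms);k=P[P[:,2]>0.08];print("knobdepth",len(k),k.mean(0),k[:,2].max())
# gauge
m=np.load("m_gauge_grip3.npy");m=cv2.dilate(m.astype(np.uint8),np.ones((7,7)))>0
red=m&((hsv[...,0]<8)|(hsv[...,0]>172))&(hsv[...,1]>150)
wh=m&(hsv[...,1]<110)&(hsv[...,2]>100)
W,r=rect(np.argwhere(red)[:,::-1],0.035);print("red",W.mean(0),r)
W,r=rect(np.argwhere(wh)[:,::-1],0.005);print("blade",W.mean(0),r,cv2.boxPoints(r))
```

```text
plate ((0.5790466666221619, 0.048121362924575806), (0.11271881312131882, 0.262978196144104), 12.891012191772461)
[[ 0.4948  0.1637]
 [ 0.5534 -0.0926]
 [ 0.6633 -0.0675]
 [ 0.6047  0.1889]]
gold [216.475 195.825] 80 [0.5661 0.1067 0.114 ]
knobdepth 203 [0.5661 0.1055 0.1141] 0.12129070350768101
red [ 0.4922 -0.3121] ((0.492291659116745, -0.312398761510849), (0.04014637693762779, 0.013315338641405106), 80.78083801269531)Traceback (most recent call last):
  File "<stdin>", line 20, in <module>
  File "<stdin>", line 9, in rect
  File "h.py", line 13, in ray
    K,R,t=cal(n);c=-R.T@t;d=R.T@np.linalg.inv(K)@np.array([u,v,1.]);return c+d*(z-c[2])/d[2]
          ~~~^^^
  File "h.py", line 5, in cal
    c=ctrl.get_calibration(n);return np.array(c["intrinsics"]),np.array(c["R"]),np.array(c["t"])
ValueError: time passes only in moves, steps and waits
```

```bash
python3 - <<'E'
s=open('h.py').read()
s=s.replace('def cal(n):\n','_C={}\ndef cal(n):\n    if n in _C: return _C[n]\n').replace('return np.array(c["intrinsics"]),np.array(c["R"]),np.array(c["t"])','_C[n]=(np.array(c["intrinsics"]),np.array(c["R"]),np.array(c["t"]));return _C[n]')
open('h.py','w').write(s)
E
python3 - <<'E'
from h import *
np.set_printoptions(precision=4,suppress=True)
im,d=ctrl.camera("top");hsv=cv2.cvtColor(im,cv2.COLOR_BGR2HSV)
def rect(pts,z):
    W=np.array([ray("top",u,v,z)[:2] for u,v in pts]);return W,cv2.minAreaRect(W.astype(np.float32))
m=np.load("m_gauge_grip3.npy");m=cv2.dilate(m.astype(np.uint8),np.ones((7,7)))>0
red=m&((hsv[...,0]<8)|(hsv[...,0]>172))&(hsv[...,1]>150)
wh=m&(hsv[...,1]<110)&(hsv[...,2]>100)
W,r=rect(np.argwhere(red)[:,::-1],0.035);print("red",W.mean(0),r,cv2.boxPoints(r))
W,r=rect(np.argwhere(wh)[:,::-1],0.005);print("blade",W.mean(0),r,cv2.boxPoints(r))
print(ctrl.get_obs()["time_s"])
E
```

```text
red [ 0.4925 -0.3121] ((0.4923931062221527, -0.31220126152038574), (0.040383242070674896, 0.013567767105996609), 82.1077880859375) [[ 0.4829 -0.3313]
 [ 0.4963 -0.3331]
 [ 0.5019 -0.2931]
 [ 0.4884 -0.2913]]
blade [ 0.5045 -0.2473] ((0.5017101764678955, -0.2629576325416565), (0.16851197183132172, 0.028506748378276825), 80.239501953125) [[ 0.4734 -0.3436]
 [ 0.5015 -0.3484]
 [ 0.53   -0.1823]
 [ 0.5019 -0.1775]]
0.6
```

```bash
cat >> h.py <<'E'
def plan(target,yaw,n,op,P=None,R=None):
    """target TCP pos, yaw (deg) of tool x, tool kept down; prints rows"""
    if P is None:
        P,R,o=pose()
    yaw0=np.degrees(np.arctan2(R[1,0],R[0,0]));d=(yaw-yaw0+180)%360-180
    # target orientation
    a=np.radians(yaw);X=np.array([np.cos(a),np.sin(a),0]);Y=np.array([0,0,-1.]);T=np.stack([X,Y,np.cross(X,Y)],1)
    rv=Ro.from_matrix(R.T@T).as_rotvec(degrees=True)/6
    print("turn total",rv.round(2),"dyaw",round(d,2))
    step=rv/n;Rk=R;D=(np.array(target)-P)/n/0.03
    for k in range(n):
        s=Rk.T@D
        print([round(float(v),2) for v in (*step,*s,op)],',')
        Rk=Rk@Ro.from_rotvec(step*6,degrees=True).as_matrix()
E
python3 -c "
from h import *
plan([0.495,-0.313,0.13],-9,10,0.7)"
```

```text
turn total [ 0.   -9.85  0.  ] dyaw 59.12
[0.0, -0.99, 0.0, -0.33, 0.27, 1.14, 0.7] ,
[0.0, -0.99, 0.0, -0.21, 0.27, 1.17, 0.7] ,
[0.0, -0.99, 0.0, -0.09, 0.27, 1.19, 0.7] ,
[0.0, -0.99, 0.0, 0.03, 0.27, 1.19, 0.7] ,
[0.0, -0.99, 0.0, 0.15, 0.27, 1.18, 0.7] ,
[0.0, -0.99, 0.0, 0.27, 0.27, 1.16, 0.7] ,
[0.0, -0.99, 0.0, 0.39, 0.27, 1.12, 0.7] ,
[0.0, -0.99, 0.0, 0.5, 0.27, 1.08, 0.7] ,
[0.0, -0.99, 0.0, 0.61, 0.27, 1.02, 0.7] ,
[0.0, -0.99, 0.0, 0.72, 0.27, 0.95, 0.7] ,
```

Call:
step_arm(commands=[[0,-1,0,-0.3,0.2,0.95,0.7],[0,-1,0,-0.2,0.2,0.95,0.7],[0,-1,0,-0.1,0.2,0.95,0.7],[0,-1,0,0,0.2,0.95,0.7],[0,-1,0,0.15,0.2,0.95,0.7],[0,-1,0,0.25,0.2,0.95,0.7],[0,-1,0,0.4,0.2,0.95,0.7],[0,-1,0,0.5,0.2,0.95,0.7],[0,-1,0,0.6,0.2,0.95,0.7],[0,-1,0,0.7,0.2,0.9,0.7]])

```text
time_s: 1.6
eef_pos: [0.4562, -0.3451, 0.151]
eef_rot: [-0.705, 0.706, -0.049, 0.049]
wrist_force: [0.6, -0.2, -0.9]
opening: 0.703
```

```bash
python3 -c "
from h import *
plan([0.495,-0.313,0.14],-9,3,0.7)"
```

```text
turn total [0.   0.18 0.  ] dyaw -1.11
[0.0, 0.06, 0.0, 0.38, 0.12, 0.41, 0.7] ,
[0.0, 0.06, 0.0, 0.38, 0.12, 0.42, 0.7] ,
[0.0, 0.06, 0.0, 0.37, 0.12, 0.42, 0.7] ,
```

Call:
step_arm(commands=[[0,0.1,0,0.5,0.1,0.6,0.7],[0,0.1,0,0.5,0.1,0.6,0.7],[0,0,0,0,0,0,0.7]])

```text
time_s: 1.9
eef_pos: [0.4916, -0.3125, 0.1446]
eef_rot: [0.705, -0.704, 0.056, -0.056]
wrist_force: [-0.3, -0.6, -0.2]
opening: 0.698
```

Run:
```python
from h import *
np.set_printoptions(precision=4,suppress=True)
p,R,o=pose();print(p,R[:,0])
im,d=ctrl.camera("wrist");cv2.imwrite("pics/w1.png",im);np.save("w1d.npy",d)
K,Rc,t=cal("wrist");print(-Rc.T@t,Rc[2])
hsv=cv2.cvtColor(im,cv2.COLOR_BGR2HSV)
red=((hsv[...,0]<8)|(hsv[...,0]>172))&(hsv[...,1]>150)
n,l,s,c=cv2.connectedComponentsWithStats(red.astype(np.uint8))
for i in range(1,n):
    if s[i,4]>150:
        P=cloud("wrist",d,l==i);W=P[P[:,2]>0.028];print(s[i],P.mean(0), len(W), cv2.minAreaRect(W[:,:2].astype(np.float32)) if len(W)>5 else 0)
```

```text
[ 0.4916 -0.3125  0.1446] [ 0.9873 -0.1591 -0.0002]
[ 0.5019 -0.2393  0.3075] [-0.0469 -0.29   -0.9559]
[253 157  18  49 857] [ 0.4926 -0.3138  0.0341] 802 ((0.4922165870666504, -0.315965473651886), (0.0437769778072834, 0.016602875664830208), 81.36279296875)
[286 236  26  31 448] [ 0.5191 -0.4006  0.0203] 0 0
```

View pics/w1.png

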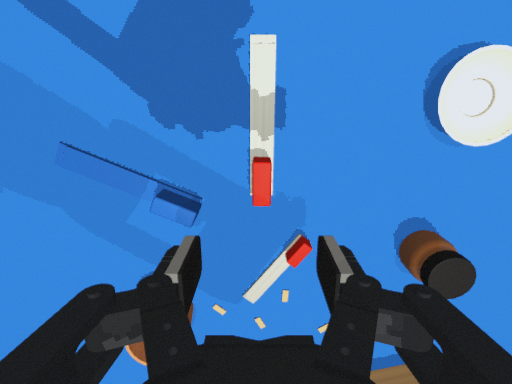

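The picture shows the red handle at (262,182), centred between the fingers and aligned, with its tip away at (262,38). Descending.

Call:
step_arm(commands=[[0,-0.1,0,0,0.9,-0.1,0.6],[0,0,0,0,0.9,0,0.6],[0,0,0,0,0.9,0,0.6],[0,0,0,0,0.9,0,0.6],[0,0,0,0,0.9,0,0.6],[0,0,0,0,0,0,0.6]])

```text
time_s: 2.55
eef_pos: [0.4864, -0.3163, 0.0065]
eef_rot: [0.707, -0.703, 0.056, -0.052]
wrist_force: [0.2, 0.2, -0.7]
opening: 0.603
```

```bash
python3 -c "
from h import *
plan([0.4922,-0.3145,0.009],-8.6,1,0.6)"
```

```text
turn total [-0.04 -0.03 -0.06] dyaw 0.18
[-0.04, -0.03, -0.06, 0.18, -0.08, 0.09, 0.6] ,
```

Call:
step_arm(commands=[[0,0,-0.05,0.2,-0.1,0.05,0.6],[0,0,0,0,0,0,0.6],[0,0,0,0,0,0,0],[0,0,0,0,0,0,0],[0,0,0,0,0,0,0],[0,0,0,0,0,0,0],[0,0,0,0,0,0,0]])

```text
time_s: 3.25
eef_pos: [0.4989, -0.3204, 0.0181]
eef_rot: [-0.703, 0.707, -0.05, 0.058]
wrist_force: [-3.7, 0.7, 21.7]
opening: 0.005
```

```bash
python3 -c "
from h import *
p,R,o=pose();print(p,R,o['wrist_force'],o['opening'])"
```

```text
[ 0.4989187  -0.32042596  0.01806681] [[ 0.98838411  0.01139621  0.15154858]
 [-0.15147064 -0.00742099  0.9884339 ]
 [ 0.01238904 -0.99990752 -0.0056086 ]] [-3.68041461  0.66458914 21.68807084] 0.004817156632032744
```

Run:
```python
from h import *
im,d=ctrl.camera("wrist");cv2.imwrite("pics/w2.png",im)
im,d=ctrl.camera("scene");cv2.imwrite("pics/s2.png",cv2.resize(im[180:300,100:260],None,fx=4,fy=4))
print(ctrl.get_obs())
```

```text
{'time_s': 3.35, 'q': array([-0.77251577,  0.44970779,  1.69446435,  0.00277109,  0.98451071,
       -0.62204079]), 'dq': array([-0.00012748,  0.00087799,  0.00223978, -0.00090804,  0.00154192,
       -0.00093836]), 'joint_efforts': array([ 1.01875629e+00, -3.83088613e+01, -2.12167776e+01,  5.76252714e-01,
       -8.43482651e-01, -1.18215254e-02]), 'eef_pos': array([ 0.49863726, -0.32037065,  0.01803303]), 'eef_rot': array([-0.70274808,  0.70735323, -0.04965963,  0.05771009]), 'wrist_force': array([-4.69727261,  0.42888555, 22.3761272 ]), 'torque': array([0.01382307, 0.51962326, 0.02296858]), 'opening': 0.005046157275830326}
```

View pics/w2.png

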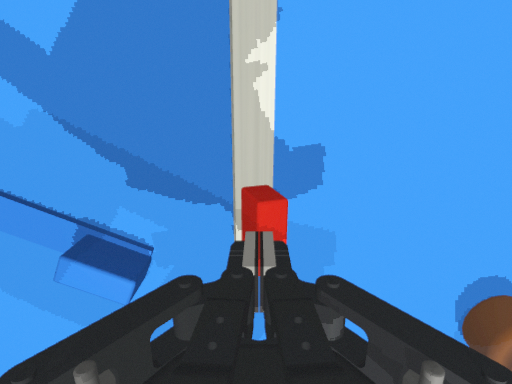

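View pics/s2.png

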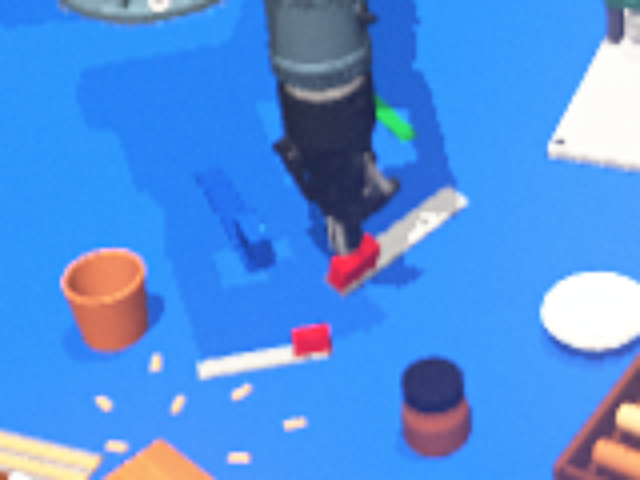

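Run:
```python
from h import *
np.set_printoptions(precision=4,suppress=True)
p,R,o=pose()
im,d=ctrl.camera("wrist");print("TCP px",proj("wrist",p),"grasp",proj("wrist",p-0.019*R[:,1]))
hsv=cv2.cvtColor(im,cv2.COLOR_BGR2HSV)
red=((hsv[...,0]<8)|(hsv[...,0]>172))&(hsv[...,1]>150)
P=cloud("wrist",d,red);W=P[(P[:,2]>0.01)];print(P.mean(0),W.min(0),W.max(0));
print("top face?",np.percentile(W,[5,50,95],axis=0))
im,d=ctrl.camera("top");cv2.imwrite("pics/t2.png",cv2.resize(im[180:260,290:420],None,fx=5,fy=5));print("TCP top px",proj("top",p))
```

```text
TCP px [[259.9109 231.0178]] grasp [[260.0598 246.0355]]
[ 0.5029 -0.3038  0.032 ] [ 0.4874 -0.328   0.0106] [ 0.5161 -0.2931  0.074 ]
top face? [[ 0.4913 -0.3179  0.016 ]
 [ 0.5032 -0.3027  0.0347]
 [ 0.5133 -0.2943  0.0397]]
TCP top px [[359.8459 220.5999]]
```

View pics/t2.png

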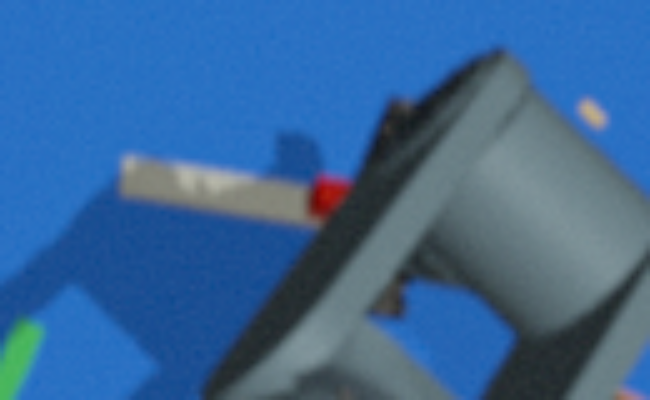

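Run:
```python
from h import *
np.set_printoptions(precision=3,suppress=True,linewidth=200)
im,d=ctrl.camera("wrist");cv2.imwrite("pics/w3.png",cv2.resize(im[170:320,180:340],None,fx=4.5,fy=4.5,interpolation=cv2.INTER_NEAREST))
K,R,t=cal("wrist")
for v in (180,188,195,205,215,225,235,245,255,265,280,300):
    row=[]
    for u in (245,252,256,260,264,268,275,283):
        z=d[v,u];X=R.T@(np.array([(u-K[0,2])*z/K[0,0],(v-K[1,2])*z/K[1,1],z])-t);row.append("%.0f,%.0f,%.0f"%tuple(X*1000) if z>0 else "-")
    print(v,row)
im,d=ctrl.camera("scene");cv2.imwrite("pics/s3.png",cv2.resize(im[220:265,165:230],None,fx=10,fy=10,interpolation=cv2.INTER_CUBIC))
```

```text
180 ['494,-290,10', '498,-291,9', '501,-292,7', '503,-292,7', '505,-293,7', '508,-293,5', '512,-296,-1', '517,-296,1']
188 ['494,-293,15', '498,-294,16', '500,-294,15', '503,-294,17', '505,-295,16', '507,-295,16', '512,-301,0', '517,-302,-1']
195 ['494,-296,21', '498,-294,27', '500,-294,29', '502,-294,29', '505,-295,29', '507,-295,28', '510,-296,28', '516,-306,-0']
205 ['493,-302,20', '498,-298,32', '500,-296,38', '502,-297,38', '504,-297,37', '506,-298,37', '509,-298,37', '514,-300,34']
215 ['492,-308,21', '497,-304,33', '499,-302,37', '501,-302,38', '503,-302,38', '505,-303,38', '509,-304,36', '513,-305,35']
225 ['491,-314,20', '496,-309,32', '498,-307,38', '500,-307,39', '502,-308,38', '504,-308,38', '508,-310,36', '512,-312,33']
235 ['493,-308,47', '496,-308,47', '498,-309,47', '500,-309,47', '502,-309,47', '504,-310,47', '507,-315,36', '511,-317,34']
245 ['493,-308,57', '496,-308,58', '498,-308,58', '500,-309,58', '502,-309,57', '503,-309,58', '506,-314,50', '510,-315,49']
255 ['493,-308,67', '496,-309,66', '498,-309,65', '500,-310,65', '501,-309,67', '503,-310,66', '506,-314,59', '509,-314,60']
265 ['493,-308,74', '496,-308,75', '498,-308,75', '499,-309,74', '501,-309,75', '503,-310,74', '505,-310,75', '509,-314,68']
280 ['494,-307,86', '496,-309,85', '497,-315,75', '499,-314,76', '500,-313,79', '502,-308,87', '505,-308,87', '508,-309,86']
300 ['495,-303,103', '495,-318,84', '495,-324,76', '497,-325,76', '499,-318,84', '502,-311,95', '504,-304,104', '507,-303,105']
```

View pics/w3.png

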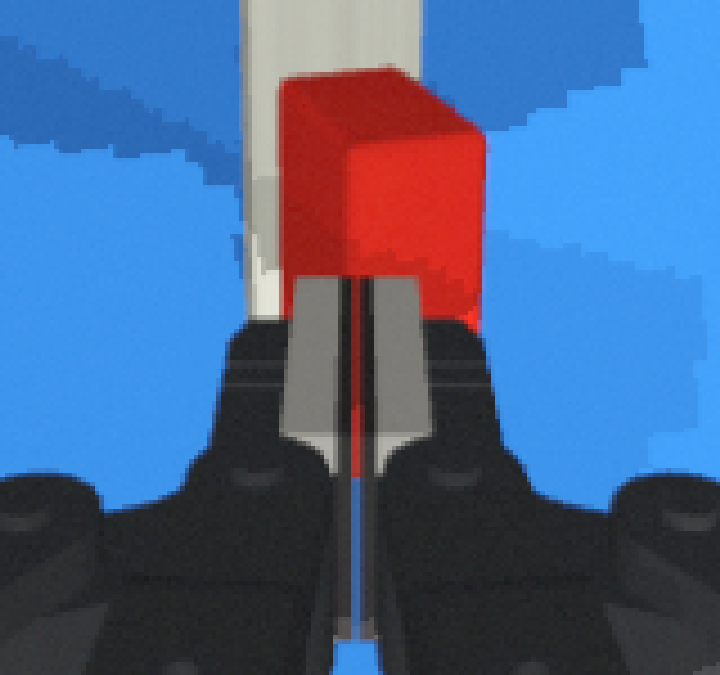

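View pics/s3.png

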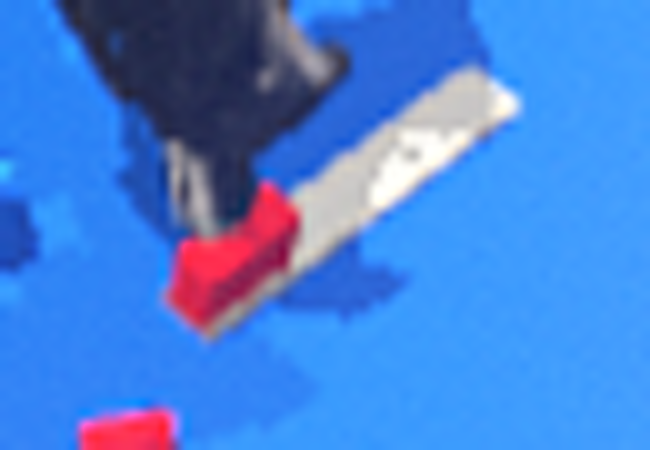

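Run:
```python
from h import *
np.set_printoptions(precision=1,suppress=True,linewidth=200)
p,R,o=pose();print(p,o['time_s'])
for k in (0,0.01,0.02,0.03,0.04): print(k,(proj("scene",p-k*R[:,1])-[165,220])*10, proj("wrist",p-k*R[:,1]), proj("wrist",p-k*R[:,1]+0.011*R[:,2]))
im,d=ctrl.camera("scene");hsv=cv2.cvtColor(im,cv2.COLOR_BGR2HSV)
```

```text
[ 0.5 -0.3  0. ] 3.55
0 [[217.1 263.2]] [[259.8 231. ]] [[259.9 213.8]]
0.01 [[214.1 240.3]] [[259.9 238.5]] [[259.9 220.4]]
0.02 [[211.  217.3]] [[260.  246.9]] [[260.  227.9]]
0.03 [[207.9 194.1]] [[260.1 256.3]] [[260.1 236.3]]
0.04 [[204.7 170.8]] [[260.2 267.1]] [[260.2 246. ]]
```

Call:
step_arm(commands=[[0,0,0,0,-0.8,0,0],[0,0,0,0,-0.8,0,0],[0,0,0,0,0,0,0]])

```text
time_s: 3.9
eef_pos: [0.4977, -0.319, 0.0651]
eef_rot: [-0.703, 0.707, -0.05, 0.057]
wrist_force: [1.1, -0.5, -0.4]
opening: -0.002
```

Run:
```python
from h import *
np.set_printoptions(precision=4,suppress=True,linewidth=200)
p,R,o=pose();print(p,o['wrist_force'],o['opening'],R)
im,d=ctrl.camera("wrist")
for k in (0,0.02): print(k,proj("wrist",p-k*R[:,1]+0.011*R[:,2]))
cv2.imwrite("pics/w4.png",im)
hsv=cv2.cvtColor(im,cv2.COLOR_BGR2HSV)
red=((hsv[...,0]<8)|(hsv[...,0]>172))&(hsv[...,1]>150)
n,l,s,c=cv2.connectedComponentsWithStats(red.astype(np.uint8))
for i in range(1,n):
    if s[i,4]>150:
        P=cloud("wrist",d,l==i);W=P[P[:,2]>0.03];print(s[i],len(W), cv2.minAreaRect(W[:,:2].astype(np.float32)) if len(W)>5 else 0)
```

```text
[ 0.4977 -0.319   0.0651] [ 1.1071 -0.4709 -0.4206] -0.0015526750968884967 [[ 0.9884  0.0102  0.1514]
 [-0.1514 -0.0057  0.9885]
 [ 0.011  -0.9999 -0.0041]]
0 [[261.7104 216.1121]]
0.02 [[262.0162 230.6044]]
[ 238  169   26   67 1550] 1372 ((0.49128568172454834, -0.3136361837387085), (0.043053995817899704, 0.017420360818505287), 80.42719268798828)
```

View pics/w4.png

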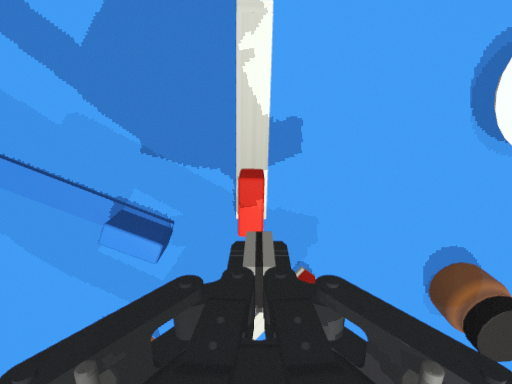

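Run:
```python
from h import *
np.set_printoptions(precision=4,suppress=True,linewidth=200)
p,R,o=pose()
im,d=ctrl.camera("wrist");K,Rc,t=cal("wrist")
for v in (231,233,236,240,250):
    for u in (255,266):
        z=d[v,u];X=Rc.T@(np.array([(u-K[0,2])*z/K[0,0],(v-K[1,2])*z/K[1,1],z])-t);print(v,u,X,R.T@(X-p))
im,d=ctrl.camera("scene");print([(proj("scene",p-k*R[:,1])-[165,190])*10 for k in(0,.02)])
cv2.imwrite("pics/s4.png",cv2.resize(im[190:265,165:230],None,fx=8,fy=8,interpolation=cv2.INTER_CUBIC))
```

```text
231 255 [ 0.4948 -0.306   0.0854] [-0.0036 -0.0222  0.0117]
231 266 [ 0.5004 -0.3068  0.0856] [ 0.002  -0.0223  0.0118]
233 255 [ 0.4949 -0.3055  0.0889] [-0.0036 -0.0257  0.0122]
233 266 [ 0.5003 -0.3066  0.0883] [ 0.0019 -0.0251  0.0119]
236 255 [ 0.4948 -0.3061  0.0911] [-0.0035 -0.0279  0.0116]
236 266 [ 0.5002 -0.3064  0.0921] [ 0.0019 -0.0289  0.0121]
240 255 [ 0.4949 -0.3057  0.0962] [-0.0035 -0.033   0.012 ]
240 266 [ 0.5001 -0.3061  0.0969] [ 0.0018 -0.0337  0.0123]
250 255 [ 0.495  -0.3056  0.1062] [-0.0033 -0.043   0.0121]
250 266 [ 0.4998 -0.3068  0.1054] [ 0.0016 -0.0421  0.0116]
[array([[203.2697, 454.1468]]), array([[196.9071, 406.9409]])]
```

View pics/s4.png

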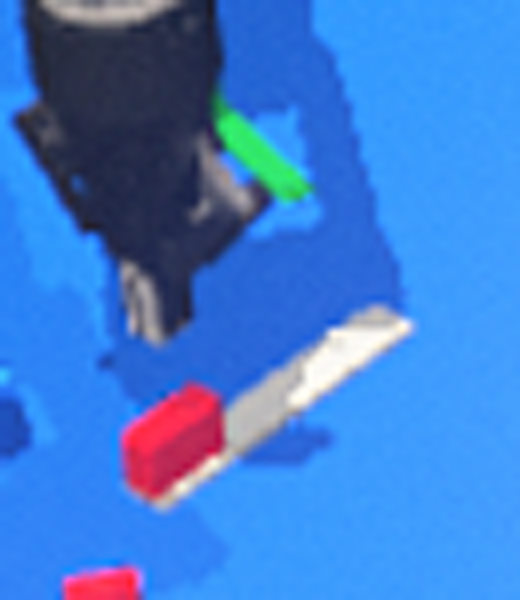

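```bash
python3 -c "
from h import *
plan([0.492,-0.314,0.0],-9.2,3,0.6)"
```

```text
turn total [-0.    0.08  0.05] dyaw -0.48
[-0.0, 0.03, 0.02, -0.04, 0.67, 0.02, 0.6] ,
[-0.0, 0.03, 0.02, -0.04, 0.67, 0.02, 0.6] ,
[-0.0, 0.03, 0.02, -0.04, 0.67, 0.02, 0.6] ,
```

Call:
step_arm(commands=[[0,0.05,0.05,-0.1,0,0.05,0.6],[0,0,0,0,0,0,0.6],[0,0,0,0,0.6,0,0.6],[0,0,0,0,0.6,0,0.6],[0,0,0,0,0.6,0,0.6],[0,0,0,0,0.3,0,0.6],[0,0,0,0,0,0,0.6]])

```text
time_s: 4.75
eef_pos: [0.4916, -0.3139, -0.0039]
eef_rot: [0.706, -0.704, 0.057, -0.055]
wrist_force: [0.0, 0.1, -0.1]
opening: 0.598
```

Run:
```python
from h import *
plan([0.492,-0.314,-0.005],-9.2,1,0.6)
im,d=ctrl.camera("wrist");cv2.imwrite("pics/w5.png",im)
print(ctrl.get_obs()['wrist_force'],pose()[0])
```

```text
turn total [-0.02  0.03 -0.03] dyaw -0.17
[-0.02, 0.03, -0.03, 0.02, 0.04, -0.0, 0.6] ,
[ 0.47195252 -0.80873541  0.51934469] [ 0.49229608 -0.31456023 -0.00268622]
```

View pics/w5.png

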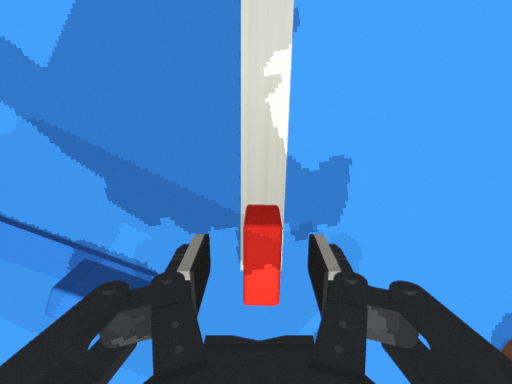

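The handle at (262,260) is now between the pads at (195,270) and (325,270). The real pad tips are about 19 mm above the reported TCP. Closing.

Call:
step_arm(commands=[[0,0,0,0,0,0,0],[0,0,0,0,0,0,0],[0,0,0,0,0,0,0],[0,0,0,0,0,0,0],[0,0,0,0,0,0,0]])

```text
time_s: 5.3
eef_pos: [0.4936, -0.3158, -0.0007]
eef_rot: [-0.704, 0.705, -0.055, 0.056]
wrist_force: [0.2, 0.1, 6.1]
opening: 0.191
```

Call:
step_arm(commands=[[0,0,0,0,-0.7,0,0],[0,0,0,0,-0.8,0,0],[0,0,0,0,0,0,0],[0,0,0,0,0,0,0]])

```text
time_s: 5.7
eef_pos: [0.4928, -0.3151, 0.043]
eef_rot: [-0.705, 0.705, -0.055, 0.056]
wrist_force: [0.0, 0.4, -1.7]
opening: 0.194
```

Run:
```python
from h import *
np.set_printoptions(precision=4,suppress=True,linewidth=200)
p,R,o=pose();print(p,o['wrist_force'],o['opening'],R,o['torque'])
im,d=ctrl.camera("wrist");cv2.imwrite("pics/w6.png",im)
hsv=cv2.cvtColor(im,cv2.COLOR_BGR2HSV)
w=(hsv[...,1]<90)&(hsv[...,2]>90);w[230:]=0;w[:,:200]=0;w[:,330:]=0
P=cloud("wrist",d,w);P=P[P[:,2]>0.02]
W=(P-p)@R;print(len(P),np.percentile(P,[2,50,98],axis=0));c=np.cov(W.T);
A=np.c_[W[:,2],np.ones(len(W))];print("height slope (tool y vs tool z)",np.linalg.lstsq(A,W[:,1],rcond=None)[0],"side slope",np.linalg.lstsq(A,W[:,0],rcond=None)[0],"tip z",np.percentile(W[:,2],99.5))
```

```text
[ 0.4928 -0.3151  0.043 ] [ 0.0231  0.4058 -1.6564] 0.19436796914034185 [[ 0.9876  0.0005  0.1568]
 [-0.1568 -0.0005  0.9876]
 [ 0.0006 -1.     -0.0004]] [-0.0706  0.0436 -0.0344]
9679 [[ 0.486  -0.2936  0.0463]
 [ 0.5035 -0.2392  0.0477]
 [ 0.519  -0.1983  0.0491]]
height slope (tool y vs tool z) [-0.0014 -0.0046] side slope [ 0.0054 -0.0016] tip z 0.11921149233128595
```

View pics/w6.png

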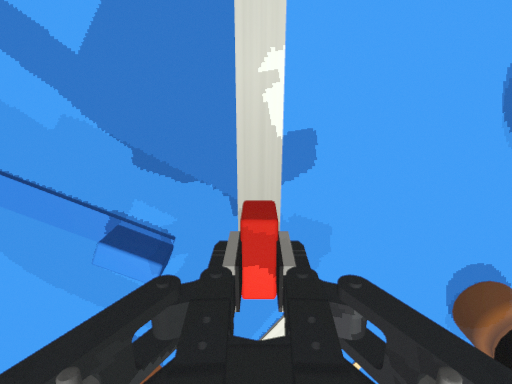

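Gauge is held level (slope 0.001) with its underside about at TCP height. Carrying it to the plate's open end.

```bash
python3 -c "
from h import *
plan([0.6121,-0.0880,0.045],12.9,10,0)"
```

```text
turn total [-0.01 -3.65 -0.01] dyaw 21.92
[-0.0, -0.37, -0.0, 0.28, -0.01, 0.81, 0.0] ,
[-0.0, -0.37, -0.0, 0.31, -0.01, 0.8, 0.0] ,
[-0.0, -0.37, -0.0, 0.34, -0.01, 0.78, 0.0] ,
[-0.0, -0.37, -0.0, 0.37, -0.01, 0.77, 0.0] ,
[-0.0, -0.37, -0.0, 0.4, -0.01, 0.76, 0.0] ,
[-0.0, -0.37, -0.0, 0.42, -0.01, 0.74, 0.0] ,
[-0.0, -0.37, -0.0, 0.45, -0.01, 0.72, 0.0] ,
[-0.0, -0.37, -0.0, 0.48, -0.01, 0.71, 0.0] ,
[-0.0, -0.37, -0.0, 0.51, -0.01, 0.69, 0.0] ,
[-0.0, -0.37, -0.0, 0.53, -0.01, 0.67, 0.0] ,
```

Call:
step_arm(commands=[[0,-0.37,0,0.28,0,0.8,0],[0,-0.37,0,0.3,0,0.8,0],[0,-0.37,0,0.35,0,0.8,0],[0,-0.37,0,0.37,0,0.77,0],[0,-0.37,0,0.4,0,0.75,0],[0,-0.37,0,0.42,0,0.75,0],[0,-0.37,0,0.45,0,0.7,0],[0,-0.37,0,0.48,0,0.7,0],[0,-0.37,0,0.5,0,0.7,0],[0,-0.32,0,0.53,0,0.67,0]])

```text
time_s: 6.75
eef_pos: [0.6111, -0.0871, 0.041]
eef_rot: [0.703, -0.702, -0.079, 0.081]
wrist_force: [-0.1, 0.1, -0.7]
opening: 0.191
```

Call:
step_arm(commands=[[0,0,0,0,0,0,0]])

```text
time_s: 6.85
eef_pos: [0.6119, -0.0853, 0.0411]
eef_rot: [0.703, -0.702, -0.08, 0.081]
wrist_force: [0.0, -0.4, -1.4]
opening: 0.192
```

Run:
```python
from h import *
np.set_printoptions(precision=4,suppress=True,linewidth=200)
plan([0.6121,-0.0880,0.02],12.9,1,0)
p,R,o=pose();print(p,o['wrist_force'],o['opening'],R)
im,d=ctrl.camera("wrist");cv2.imwrite("pics/w7.png",im);np.save("w7d.npy",d)
im,d=ctrl.camera("top");cv2.imwrite("pics/t7.png",cv2.resize(im[140:260,180:380],None,fx=4,fy=4,interpolation=cv2.INTER_CUBIC))
```

```text
turn total [-0.02  0.03 -0.02] dyaw -0.19
[-0.02, 0.03, -0.02, -0.01, 0.7, -0.09, 0.0] ,
[ 0.6119 -0.0853  0.0411] [ 0.012  -0.4103 -1.3901] 0.19245791089236197 [[ 0.974  -0.0022 -0.2264]
 [ 0.2264  0.0018  0.974 ]
 [-0.0018 -1.      0.0022]]
```

View pics/w7.png

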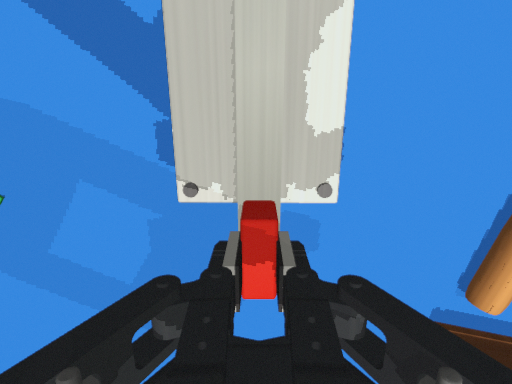

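View pics/t7.png

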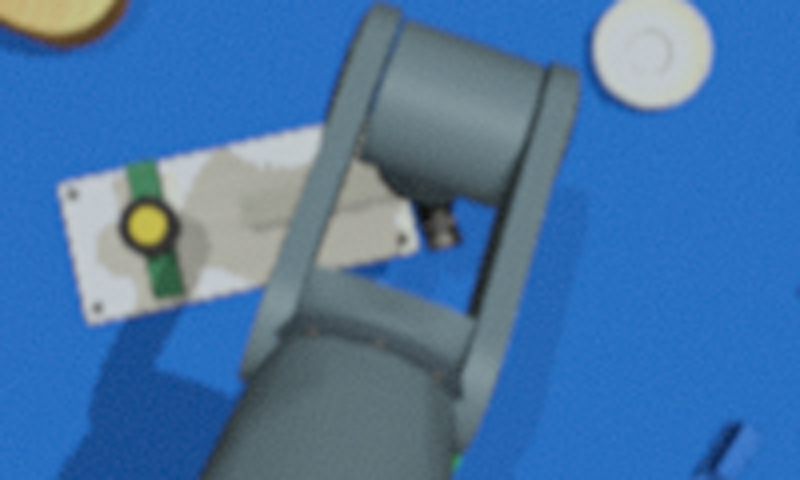

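Wrist view: the blade (cols 238-281) is centred and parallel on the plate (cols 180-338). Descending.

Call:
step_arm(commands=[[0,0,0,0,0.4,0,0],[0,0,0,0,0.4,0,0],[0,0,0,0,0,0,0]])

```text
time_s: 7.25
eef_pos: [0.6095, -0.0887, 0.0159]
eef_rot: [0.703, -0.702, -0.077, 0.08]
wrist_force: [-0.2, 0.6, -1.0]
opening: 0.199
```

Call:
step_arm(commands=[[0,0,0,0,0.1,0,0],[0,0,0,0,0,0,0]])

```text
time_s: 7.45
eef_pos: [0.6119, -0.0889, 0.0157]
eef_rot: [0.703, -0.703, -0.079, 0.079]
wrist_force: [-0.2, 1.0, -0.6]
opening: 0.2
```

Run:
```python
from h import *
np.set_printoptions(precision=4,suppress=True,linewidth=200)
for i in range(3):
    p,R,o=pose();print(p,o['wrist_force'],o['torque'],R[2])
    im,d=ctrl.camera("wrist")
K,Rc,t=cal("wrist")
hsv=cv2.cvtColor(im,cv2.COLOR_BGR2HSV)
for nm,us in(("blade",(248,270)),("plate",(195,225)),("plateR",(292,330))):
    m=np.zeros(d.shape,bool);m[5:180,us[0]:us[1]]=1;P=cloud("wrist",d,m);W=(P-p)@R
    A=np.c_[W[:,2],np.ones(len(W))];print(nm,np.linalg.lstsq(A,P[:,2],rcond=None)[0])
cv2.imwrite("pics/w8.png",im)
```

```text
[ 0.6119 -0.0889  0.0157] [-0.1913  1.0177 -0.5841] [-0.045   0.0022 -0.029 ] [-0.0005 -1.      0.0003]
[ 0.6121 -0.0888  0.016 ] [-0.2519 -0.5203 -1.8018] [-0.0156  0.0023 -0.011 ] [ 0. -1.  0.]
[ 0.6124 -0.0888  0.0163] [-0.3427 -0.5196 -0.7071] [-0.0275  0.0299  0.0094] [ 0.0004 -1.     -0.0003]
blade [-0.     0.022]
plate [0.0003 0.0119]
plateR [0.0004 0.012 ]
```

Call:
step_arm(commands=[[0,0,0,0,0.12,0,0],[0,0,0,0,0,0,0]])

```text
time_s: 7.8
eef_pos: [0.612, -0.0885, 0.0123]
eef_rot: [0.703, -0.703, -0.079, 0.079]
wrist_force: [-0.1, 0.2, -0.4]
opening: 0.192
```

Call:
step_arm(commands=[[0,0,0,0,0.05,0,0],[0,0,0,0,0,0,0]])

```text
time_s: 8.0
eef_pos: [0.6123, -0.0886, 0.0113]
eef_rot: [-0.703, 0.703, 0.079, -0.079]
wrist_force: [-0.6, 0.7, 1.8]
opening: 0.193
```

```bash
cat > meas.py <<'E'
from h import *
np.set_printoptions(precision=4,suppress=True,linewidth=200)
F=[]
for i in range(2):
    p,R,o=pose();F.append(np.r_[o['wrist_force'],o['torque'],p])
    im,d=ctrl.camera("wrist")
print(np.mean(F,0),R[:,0],o['opening'],o['time_s'])
K,Rc,t=cal("wrist")
for nm,us in(("blade",(248,270)),("plate",(195,225))):
    m=np.zeros(d.shape,bool);m[5:180,us[0]:us[1]]=1;P=cloud("wrist",d,m);W=(P-p)@R
    A=np.c_[W[:,2],np.ones(len(W))];print(nm,np.linalg.lstsq(A,P[:,2],rcond=None)[0])
E
python3 meas.py
```

```text
[-0.6172  0.4383  1.7187  0.0156  0.1483  0.023   0.6123 -0.0886  0.0113] [0.9748 0.223  0.0003] 0.18758440158211157 8.05
blade [0.002  0.0168]
plate [0.0004 0.0118]
```

Call:
step_arm(commands=[[0,0,0,0,0,0.4,0],[0,0,0,0,0,0.5,0],[0,0,0,0,0,0.5,0],[0,0,0,0,0,0.4,0]])

```text
time_s: 8.5
eef_pos: [0.6, -0.0342, 0.0113]
eef_rot: [-0.703, 0.703, 0.08, -0.079]
wrist_force: [-1.0, -1.6, 2.7]
opening: 0.192
```

```bash
python3 meas.py
```

```text
[-0.5459  1.0455  3.9146  0.0597  0.004  -0.009   0.5998 -0.0334  0.0113] [0.9744 0.2247 0.0003] 0.19353190697172282 8.55
blade [0.0016 0.0168]
plate [0.0004 0.0119]
```

Call:
step_arm(commands=[[0,0,0,0,0,0.3,0],[0,0,0,0,0,0.35,0],[0,0,0,0,0,0.35,0],[0,0,0,0,0,0.35,0],[0,0,0,0,0,0,0]])

```text
time_s: 9.1
eef_pos: [0.5909, 0.0055, 0.0113]
eef_rot: [0.703, -0.702, -0.08, 0.079]
wrist_force: [-0.3, 2.4, 7.0]
opening: 0.191
```

```bash
python3 meas.py
python3 - <<'E'
from h import *
for n,s in(("scene",(slice(150,240),slice(215,305))),("wrist",(slice(0,384),slice(0,512)))):
    im,d=ctrl.camera(n);c=im[s];cv2.imwrite(f"pics/{n}9.png",cv2.resize(c,None,fx=6 if n=="scene" else 1,fy=6 if n=="scene" else 1,interpolation=cv2.INTER_CUBIC))
E
```

```text
[-0.5973  2.9598  7.2368  0.4295 -0.0046 -0.0046  0.5909  0.0056  0.0113] [0.9747 0.2234 0.0004] 0.19029585102433536 9.15
blade [ 1.8581 -0.0788]
plate [ 1.4858 -0.0628]
```

View pics/scene9.png

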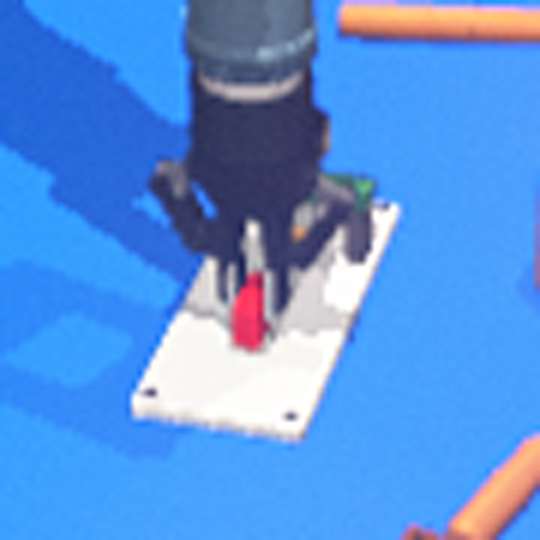

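View pics/wrist9.png

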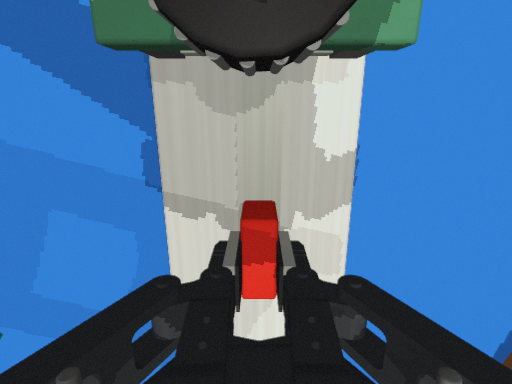

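Call:
step_arm(commands=[[0,0,0,0,0,0,0.5],[0,0,0,0,0,0,0.5],[0,0,0,0,0,0,0.5],[0,0,0,0,-0.7,0,0.6],[0,0,0,0,-1,0,0.8],[0,0,0,0,-1,0,0.8],[0,0,0,0,-1,0,0.8],[0,0,0,0,-0.6,0.3,0.8],[0,0,0,0,0,0,0.8]])

```text
time_s: 10.2
eef_pos: [0.5908, 0.0127, 0.1429]
eef_rot: [-0.702, 0.703, 0.081, -0.078]
wrist_force: [0.6, -0.2, 0.2]
opening: 0.795
```

Run:
```python
from h import *
np.set_printoptions(precision=4,suppress=True)
p,R,o=pose();print(p,R[:,0],o['wrist_force'])
im,d=ctrl.camera("wrist");cv2.imwrite("pics/w10.png",im);np.save("w10d.npy",d)
for nm,X in(("knob",[0.566,0.1066,0.114]),("tip",[0.566-.033*.2232,0.1066+.033*.9748,0.0145])):print(nm,proj("wrist",X))
hsv=cv2.cvtColor(im,cv2.COLOR_BGR2HSV)
red=((hsv[...,0]<8)|(hsv[...,0]>172))&(hsv[...,1]>150)
P=cloud("wrist",d,red);P=P[P[:,2]>0.042];print("handle",len(P),cv2.minAreaRect(P[:,:2].astype(np.float32)),np.median(P[:,2]))
im,d=ctrl.camera("scene");cv2.imwrite("pics/s10.png",cv2.resize(im[150:240,215:305],None,fx=6,fy=6,interpolation=cv2.INTER_CUBIC))
```

```text
[0.5908 0.0127 0.1429] [0.9747 0.2233 0.0048] [ 0.6021 -0.1594  0.1547]
knob [[256.1742  60.757 ]]
tip [[256.747   33.7571]]
handle 852 ((0.5886698365211487, 0.006305234506726265), (0.017301028594374657, 0.04324524849653244), 12.375725746154785) 0.04467069887832832
```

View pics/w10.png

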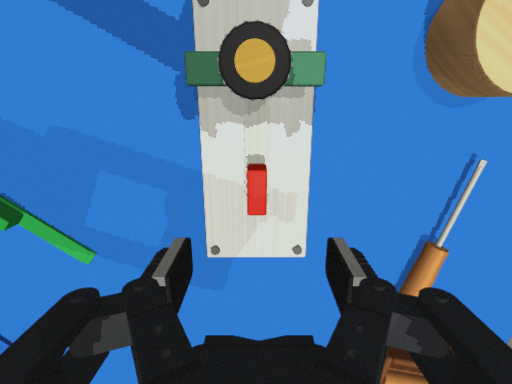

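View pics/s10.png

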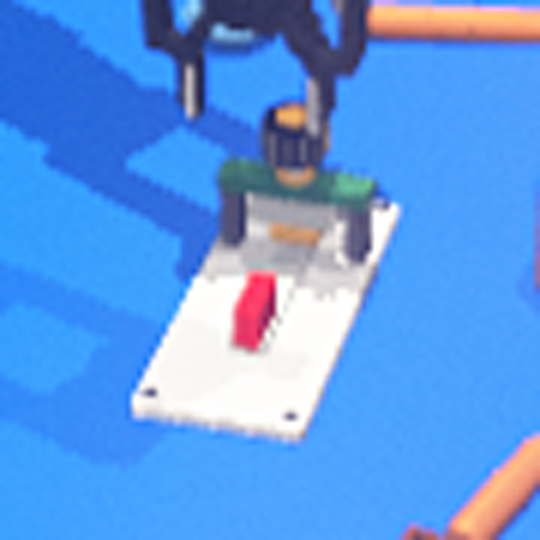

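Gauge lies centred: handle at stand (-0.103, 0.000), tip about +32 mm, still loose. Now to the knob at pixel (254,61).

Run:
```python
from h import *
np.set_printoptions(precision=4,suppress=True)
im=cv2.imread("pics/w10.png");hsv=cv2.cvtColor(im,cv2.COLOR_BGR2HSV)
y=(abs(hsv[...,0].astype(int)-24)<10)&(hsv[...,1]>100);y[100:]=0;y[:,:210]=0;y[:,300:]=0
q=np.argwhere(y)[:,::-1];print(q.mean(0),ray("wrist",*q.mean(0),0.114))
d=np.load("w10d.npy");P=cloud("wrist",d,y);print(P.mean(0))
print(ctrl.get_obs()['q'])
plan([0.566,0.1066,0.14],12.9,4,0.8)
```

```text
[254.4152  60.1221] [0.564  0.1065 0.114 ]
[0.5639 0.1066 0.1124]
[-0.1803  0.2833  1.635  -0.0001  1.2236 -0.4053]
turn total [-0. -0. -0.] dyaw 0.01
[-0.0, -0.0, -0.0, -0.01, -0.0, 0.81, 0.8] ,
[-0.0, -0.0, -0.0, -0.01, -0.0, 0.81, 0.8] ,
[-0.0, -0.0, -0.0, -0.01, -0.0, 0.81, 0.8] ,
[-0.0, -0.0, -0.0, -0.01, -0.0, 0.81, 0.8] ,
```

Call:
step_arm(commands=[[0,0,0,-0.02,0,0.8,0.8],[0,0,0,-0.02,0,0.8,0.8],[0,0,0,-0.01,0,0.8,0.8],[0,0,0,-0.01,0,0.8,0.8],[0,0,0,0,0,0,0.8]])

```text
time_s: 10.8
eef_pos: [0.5637, 0.1077, 0.1376]
eef_rot: [0.703, -0.702, -0.079, 0.082]
wrist_force: [-0.4, -0.3, -0.3]
opening: 0.798
```

Run:
```python
from h import *
plan([0.565,0.1066,0.066],12.9,3,0.8)
im,d=ctrl.camera("wrist");cv2.imwrite("pics/w11.png",im)
print(pose()[0])
```

```text
turn total [-0.02  0.02 -0.04] dyaw -0.12
[-0.01, 0.01, -0.01, 0.01, 0.8, -0.02, 0.8] ,
[-0.01, 0.01, -0.01, 0.01, 0.8, -0.02, 0.8] ,
[-0.01, 0.01, -0.01, 0.01, 0.8, -0.02, 0.8] ,
[0.56439862 0.10631678 0.13785996]
```

View pics/w11.png

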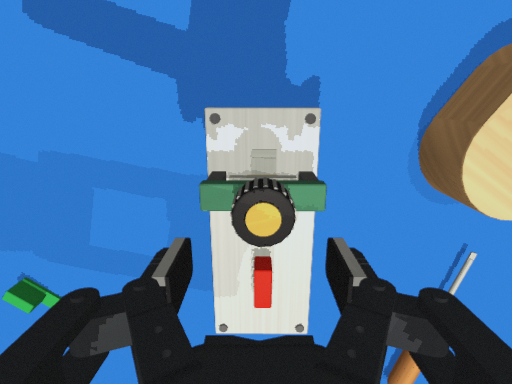

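The knob (263,217) sits between the fingers, about 1.5 mm right of their middle. The blade tip shows beyond the jaw at (264,158).

Call:
step_arm(commands=[[0,0,0,0.05,0.8,0,0.8],[0,0,0,0,0.8,0,0.8],[0,0,0,0,0.8,0,0.8],[0,0,0,0,0,0,0.8]])

```text
time_s: 11.25
eef_pos: [0.5639, 0.1047, 0.0633]
eef_rot: [0.703, -0.702, -0.076, 0.082]
wrist_force: [-0.3, -0.8, -1.1]
opening: 0.8
```

Call:
step_arm(commands=[[0,0,0,0,0,0,0],[0,0,0,0,0,0,0],[0,0,0,0,0,0,0],[0,0,0,0,0,0,0]])

```text
time_s: 11.65
eef_pos: [0.5672, 0.105, 0.0693]
eef_rot: [-0.702, 0.703, 0.079, -0.079]
wrist_force: [-3.6, -3.0, 2.7]
opening: 0.499
```

Run:
```python
from h import *
p,R,o=pose();print(p,o['wrist_force'],o['torque'],o['opening'],np.degrees(np.arctan2(R[1,0],R[0,0])))
im,d=ctrl.camera("wrist");cv2.imwrite("pics/w12.png",im)
```

```text
[0.56722831 0.10501481 0.06927676] [-3.57511074 -2.96472253  2.7316657 ] [-0.45426269  0.6920134  -0.09369784] 0.4991763804634717 12.874001064714205
```

View pics/w12.png

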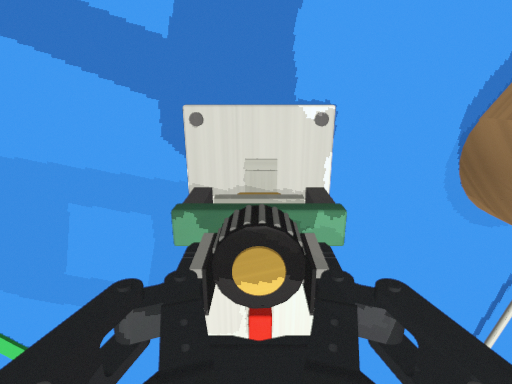

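Knob gripped (opening 0.50 ≈ 43 mm). Turning 60° clockwise lowers the jaw 2.1 mm, which at the smallest possible gap gives at most about 5 N.

Call:
step_arm(commands=[[0,1,0,0,0,0,0],[0,1,0,0,0,0,0],[0,1,0,0,0,0,0],[0,1,0,0,0,0,0],[0,1,0,0,0,0,0],[0,1,0,0,0,0,0],[0,1,0,0,0,0,0],[0,1,0,0,0,0,0],[0,1,0,0,0,0,0],[0,1,0,0,0,0,0]])

```text
time_s: 12.7
eef_pos: [0.5658, 0.1054, 0.0693]
eef_rot: [-0.647, 0.648, -0.285, 0.283]
wrist_force: [-10.3, -1.6, 5.2]
opening: 0.494
```

Call:
step_arm(commands=[[0,0,0,0,0,0,0]])

```text
time_s: 12.8
eef_pos: [0.5658, 0.1055, 0.0693]
eef_rot: [-0.647, 0.648, -0.284, 0.283]
wrist_force: [-9.5, -2.1, 5.6]
opening: 0.494
```

Run:
```python
from h import *
p,R,o=pose();print(p,o['wrist_force'],o['torque'],o['opening'],np.degrees(np.arctan2(R[1,0],R[0,0])),o['time_s'],o['q'])
im,d=ctrl.camera("wrist");cv2.imwrite("pics/w13.png",im)
```

```text
[0.56581076 0.10545939 0.06925303] [-9.46042    -2.10390375  5.59839916] [-0.303658    1.53915993 -0.08104056] 0.49412653809261553 -47.277498757982315 12.8 [-2.13616718e-02  3.49784915e-01  1.70892930e+00 -9.29570419e-04
  1.08618828e+00  8.04218238e-01]
```

View pics/w13.png

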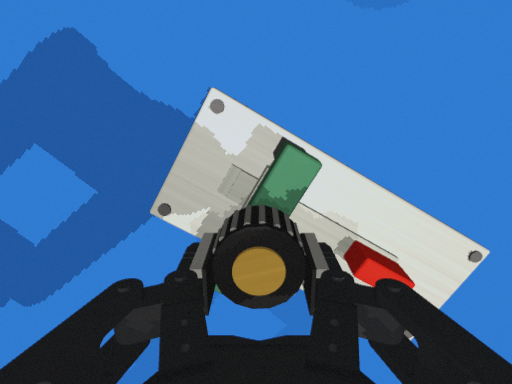

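Call:
step_arm(commands=[[0,0,0,0,0,0,0.8],[0,0,0,0,0,0,0.8],[0,0,0,0,0,0,0.8],[0,-1,0,0,-0.9,0,0.8],[0,-1,0,0,-0.9,0,0.8],[0,-1,0,0,-0.6,0,0.8],[0,-1,0,0,0,0,0.8]])

```text
time_s: 13.55
eef_pos: [0.5703, 0.1059, 0.1441]
eef_rot: [0.694, -0.693, 0.138, -0.143]
wrist_force: [0.8, -0.3, 0.7]
opening: 0.795
```

Run:
```python
from h import *
plan([0.5902,0.006,0.14],12.9,6,0.6)
```

```text
turn total [-0.01 -5.96  0.07] dyaw 35.77
[-0.0, -0.99, 0.01, 0.32, 0.02, -0.47, 0.6] ,
[-0.0, -0.99, 0.01, 0.27, 0.02, -0.5, 0.6] ,
[-0.0, -0.99, 0.01, 0.21, 0.02, -0.52, 0.6] ,
[-0.0, -0.99, 0.01, 0.16, 0.02, -0.54, 0.6] ,
[-0.0, -0.99, 0.01, 0.1, 0.02, -0.56, 0.6] ,
[-0.0, -0.99, 0.01, 0.04, 0.02, -0.56, 0.6] ,
```

Call:
step_arm(commands=[[0,-1,0,0.32,0,-0.47,0.6],[0,-1,0,0.27,0,-0.5,0.6],[0,-1,0,0.2,0,-0.52,0.6],[0,-1,0,0.15,0,-0.55,0.6],[0,-1,0.05,0.1,0,-0.55,0.6],[0,-0.97,0,0.05,0,-0.55,0.6],[0,0,0,0,0,0,0.6]])

```text
time_s: 14.25
eef_pos: [0.5876, 0.0046, 0.1405]
eef_rot: [-0.703, 0.703, 0.077, -0.079]
wrist_force: [0.9, 0.7, -0.6]
opening: 0.597
```

Run:
```python
from h import *
np.set_printoptions(precision=4,suppress=True)
p,R,o=pose()
plan([0.5902,0.006,0.014],12.9,5,0.6)
im,d=ctrl.camera("wrist");cv2.imwrite("pics/w14.png",im)
hsv=cv2.cvtColor(im,cv2.COLOR_BGR2HSV)
red=((hsv[...,0]<8)|(hsv[...,0]>172))&(hsv[...,1]>150)
P=cloud("wrist",d,red);P=P[P[:,2]>0.042];print("handle",len(P),cv2.minAreaRect(P[:,:2].astype(np.float32)),np.median(P[:,2]))
```

```text
turn total [ 0.   -0.04 -0.04] dyaw 0.26
[0.0, -0.01, -0.01, 0.02, 0.84, 0.01, 0.6] ,
[0.0, -0.01, -0.01, 0.02, 0.84, 0.01, 0.6] ,
[0.0, -0.01, -0.01, 0.02, 0.84, 0.01, 0.6] ,
[0.0, -0.01, -0.01, 0.02, 0.84, 0.01, 0.6] ,
[0.0, -0.01, -0.01, 0.02, 0.84, 0.01, 0.6] ,
handle 895 ((0.5894516706466675, 0.0074305348098278046), (0.016955748200416565, 0.04369233548641205), 13.198265075683594) 0.0465624021475578
```

View pics/w14.png

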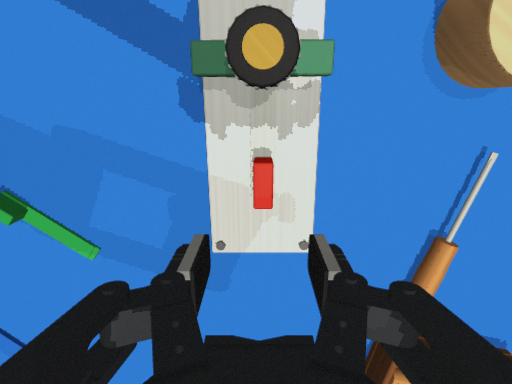

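Call:
step_arm(commands=[[0,0,0,0.08,0.84,0.03,0.6],[0,0,0,0,0.84,0,0.6],[0,0,0,0,0.84,0,0.6],[0,0,0,0,0.84,0,0.6],[0,0,0,0,0.8,0,0.6],[0,0,0,0,0,0,0.6]])

```text
time_s: 14.9
eef_pos: [0.5849, 0.0093, 0.0118]
eef_rot: [0.704, -0.702, -0.074, 0.082]
wrist_force: [-0.6, 0.9, -0.5]
opening: 0.6
```

Run:
```python
from h import *
plan([0.5898,0.007,0.014],12.9,1,0.6)
```

```text
turn total [-0.04 -0.05 -0.11] dyaw 0.28
[-0.04, -0.05, -0.11, 0.14, -0.07, -0.11, 0.6] ,
```

Call:
step_arm(commands=[[0,0,-0.05,0.1,-0.12,-0.05,0.6],[0,0,0,0,0,0,0],[0,0,0,0,0,0,0],[0,0,0,0,0,0,0],[0,0,0,0,0,0,0],[0,0,0,0,0,0,0]])

```text
time_s: 15.5
eef_pos: [0.5928, 0.0068, 0.0208]
eef_rot: [0.703, -0.703, -0.079, 0.077]
wrist_force: [-1.3, 0.2, 5.5]
opening: 0.181
```

```bash
cat > f.py <<'E'
from h import *
np.set_printoptions(precision=4,suppress=True)
F=[];s=np.array([-.2232,.9748,0]);l=np.array([-.9748,-.2232,0])
for i in range(3):
    p,R,o=pose();f=np.array(o['wrist_force']);F.append([f@s,f@l,f[2]])
    if i<2: ctrl.camera("wrist")
q=p-[0.566,.1066,0]
print("F along,lat,z",np.mean(F,0),np.array(F)[:,0],"pos stand",q@s,q@l,p[2],"open",o['opening'],"t",o['time_s'],'tq',o['torque'])
E
python3 f.py
```

```text
F along,lat,z [0.9432 0.7745 5.9839] [0.5075 1.1428 1.1793] pos stand -0.10325004222634501 -0.003880450593955432 0.02078954014921533 open 0.18766706814130044 t 15.6 tq [0.0057 0.1822 0.0622]
```

Call:
step_arm(commands=[[0,0,0,0,-0.05,0,0],[0,0,0,0,0,0,0]])

```text
time_s: 15.8
eef_pos: [0.5916, 0.0069, 0.0208]
eef_rot: [0.703, -0.703, -0.078, 0.078]
wrist_force: [-1.4, 0.1, 6.5]
opening: 0.178
```

```bash
python3 f.py
```

```text
F along,lat,z [-0.0538  0.9367  4.8643] [ 0.3744  0.2615 -0.7974] pos stand -0.1028732222898571 -0.002708752655947068 0.020795461591931082 open 0.18703795592887726 t 15.9 tq [ 0.0077  0.2193 -0.0963]
```

Call:
step_arm(commands=[[0,0,0,0,-0.1,0,0],[0,0,0,0,0,0,0]])

```text
time_s: 16.1
eef_pos: [0.591, 0.0071, 0.023]
eef_rot: [0.703, -0.702, -0.078, 0.078]
wrist_force: [0.3, 0.6, -3.7]
opening: 0.187
```

```bash
python3 f.py
```

```text
F along,lat,z [ 0.3747 -0.1305 -3.1143] [ 0.5141 -0.2984  0.9083] pos stand -0.10256781924769848 -0.002144053606339913 0.02276330862597837 open 0.18461977923069461 t 16.2 tq [-0.0953 -0.095  -0.0601]
```

Call:
step_arm(commands=[[0,0,0,0,0.05,0,0],[0,0,0,0,0,0,0]])

```text
time_s: 16.4
eef_pos: [0.5912, 0.007, 0.0214]
eef_rot: [0.703, -0.702, -0.078, 0.078]
wrist_force: [-0.1, -0.2, -1.9]
opening: 0.183
```

```bash
python3 f.py
```

```text
F along,lat,z [-0.3786  0.3106 -1.5246] [-0.1592 -0.6585 -0.3182] pos stand -0.10276699275852193 -0.0024557890485074957 0.02164225757436431 open 0.18045631859566155 t 16.5 tq [-0.0311  0.047   0.0205]
```

Call:
step_arm(commands=[[0,0,0,0,0,-0.07,0],[0,0,0,0,0,-0.07,0],[0,0,0,0,0,-0.07,0]])

```text
time_s: 16.8
eef_pos: [0.5929, 0.0006, 0.0218]
eef_rot: [0.703, -0.702, -0.078, 0.078]
wrist_force: [-0.2, 1.4, -1.1]
opening: 0.184
```

```bash
python3 f.py
```

```text
F along,lat,z [ 0.1111  0.185  -1.2646] [ 1.3948 -0.5886 -0.4729] pos stand -0.10953669988160024 -0.002542887633728007 0.021800966958647333 open 0.18341518768547735 t 16.9 tq [-0.0944 -0.0226 -0.0151]
```

Call:
step_arm(commands=[[0,0,0,0,0,0.07,0],[0,0,0,0,0,0.07,0],[0,0,0,0,0,0.07,0]])

```text
time_s: 17.2
eef_pos: [0.5913, 0.0072, 0.0218]
eef_rot: [0.703, -0.702, -0.078, 0.078]
wrist_force: [0.7, 0.1, -0.9]
opening: 0.183
```

```bash
python3 f.py
```

```text
F along,lat,z [ 0.1722 -0.3006 -1.3037] [-0.0663  0.5428  0.0402] pos stand -0.10223090222965382 -0.002482497981924826 0.021725126784417147 open 0.18424507821912117 t 17.3 tq [-0.0234 -0.0053  0.0196]
```

The gauge is still loose, about 0 N along x. Gently lifting the blade within the gap should reveal how much clearance is left, so I'll probe that.

Call:
step_arm(commands=[[0,0,0,0,-0.02,0,0],[0,0,0,0,0,0,0]])

```text
time_s: 17.5
eef_pos: [0.5912, 0.0072, 0.0223]
eef_rot: [0.703, -0.702, -0.078, 0.078]
wrist_force: [0.0, 0.8, -2.5]
opening: 0.185
```

```bash
python3 f.py
```

```text
F along,lat,z [ 0.5199 -0.2879 -2.3884] [0.8095 0.4281 0.3221] pos stand -0.10261317669685394 -0.0023972365854860187 0.022236318154865202 open 0.18552960853025505 t 17.6 tq [-0.0152  0.0077  0.0291]
```

Call:
step_arm(commands=[[0,0,0,0,-0.02,0,0],[0,0,0,0,0,0,0]])

```text
time_s: 17.8
eef_pos: [0.5912, 0.0071, 0.0228]
eef_rot: [0.703, -0.702, -0.078, 0.078]
wrist_force: [0.1, 0.9, -2.7]
opening: 0.189
```

```bash
python3 f.py
```

```text
F along,lat,z [ 1.4002  0.0534 -2.6853] [0.8717 2.1024 1.2266] pos stand -0.10263464944178904 -0.0023463671038012938 0.02279876693974791 open 0.18286229013749203 t 17.9 tq [0.0882 0.0059 0.0665]
```

Call:
step_arm(commands=[[0,0,0,0,-0.02,0,0],[0,0,0,0,0,0,0]])

```text
time_s: 18.1
eef_pos: [0.5912, 0.0071, 0.0234]
eef_rot: [0.703, -0.702, -0.078, 0.078]
wrist_force: [-0.5, 1.5, -3.5]
opening: 0.185
```

```bash
python3 f.py
```

```text
F along,lat,z [ 1.9385  0.3382 -3.756 ] [1.5989 1.896  2.3206] pos stand -0.10258295721089042 -0.0023346529209797326 0.023388655834043204 open 0.18802641695463246 t 18.2 tq [0.2288 0.0299 0.0239]
```

Call:
step_arm(commands=[[0,0,0,0,0.08,0,0],[0,0,0,0,0,0,0]])

```text
time_s: 18.4
eef_pos: [0.5917, 0.0067, 0.0212]
eef_rot: [0.703, -0.703, -0.078, 0.078]
wrist_force: [-0.4, 0.5, -2.2]
opening: 0.189
```

```bash
python3 f.py
```

```text
F along,lat,z [ 0.1929  0.2051 -1.763 ] [ 0.5621  0.2153 -0.1988] pos stand -0.10317883602040644 -0.002872957151735972 0.02144691097283561 open 0.18895155520927928 t 18.5 tq [-0.0686 -0.0141  0.0008]
```

Call:
step_arm(commands=[[0,0,0,0,0,0,0.5],[0,0,0,0,0,0,0.5],[0,0,0,0,-0.6,0,0.7],[0,0,0,0,-1,0,0.8],[0,0,0,0,-1,0,0.8],[0,0,0,0,-1,0.3,0.8],[0,0,0,0,-0.4,0.9,0.8],[0,0,0,0,0,0.9,0.8],[0,0,0,0,0,0.9,0.8],[0,0,0,0,0,0.4,0.8]])

```text
time_s: 19.5
eef_pos: [0.5686, 0.1083, 0.1417]
eef_rot: [0.703, -0.702, -0.079, 0.078]
wrist_force: [0.0, -0.3, -0.6]
opening: 0.8
```

Call:
step_arm(commands=[[0,0,0,0,0,0,0.8]])

```text
time_s: 19.6
eef_pos: [0.5687, 0.1076, 0.1414]
eef_rot: [0.703, -0.702, -0.079, 0.079]
wrist_force: [0.9, 0.1, 0.3]
opening: 0.802
```

Run:
```python
from h import *
p,R,o=pose();print(p)
plan([0.5658,0.1057,0.066],12.9,3,0.8)
im,d=ctrl.camera("wrist");cv2.imwrite("pics/w15.png",im)
```

```text
[0.56872867 0.10760515 0.14138158]
turn total [-0.01 -0.01  0.  ] dyaw 0.07
[-0.0, -0.0, 0.0, -0.04, 0.84, -0.01, 0.8] ,
[-0.0, -0.0, 0.0, -0.04, 0.84, -0.01, 0.8] ,
[-0.0, -0.0, 0.0, -0.04, 0.84, -0.01, 0.8] ,
```

View pics/w15.png

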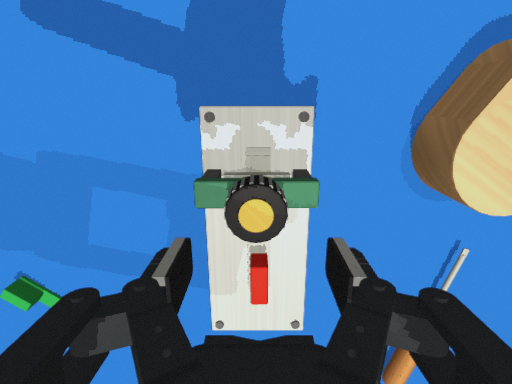

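Call:
step_arm(commands=[[0,0,0,-0.08,0.84,-0.03,0.8],[0,0,0,0,0.84,0,0.8],[0,0,0,0,0.84,0,0.8],[0,0,0,0,0,0,0.7],[0,0,0,0,0,0,0],[0,0,0,0,0,0,0],[0,0,0,0,0,0,0],[0,0,0,0,0,0,0]])

```text
time_s: 20.45
eef_pos: [0.5674, 0.1041, 0.0664]
eef_rot: [-0.703, 0.703, 0.079, -0.078]
wrist_force: [0.3, -6.5, -2.2]
opening: 0.499
```

Run:
```python
from h import *
p,R,o=pose();print(p,o['wrist_force'],o['torque'],o['opening'],np.degrees(np.arctan2(R[1,0],R[0,0])),o['time_s'])
```

```text
[0.56741482 0.10414994 0.06644987] [ 0.30192852 -6.49023349 -2.22999975] [-0.86483062  0.10741634 -0.05416761] 0.49865017047788884 12.686983499452612 20.45
```

Turning 43° more (1.5 mm); even with no clearance left that is at most 12 N.

Call:
step_arm(commands=[[0,0.8,0,0,0,0,0],[0,0.8,0,0,0,0,0],[0,0.8,0,0,0,0,0],[0,0.8,0,0,0,0,0],[0,0.8,0,0,0,0,0],[0,0.8,0,0,0,0,0],[0,0.8,0,0,0,0,0],[0,0.8,0,0,0,0,0],[0,0.8,0,0,0,0,0],[0,0,0,0,0,0,0]])

```text
time_s: 21.45
eef_pos: [0.5656, 0.1044, 0.0664]
eef_rot: [-0.682, 0.682, -0.188, 0.186]
wrist_force: [-8.2, -5.8, 4.2]
opening: 0.497
```

Run:
```python
from h import *
p,R,o=pose();print(p,o['wrist_force'],o['torque'],o['opening'],np.degrees(np.arctan2(R[1,0],R[0,0])),o['time_s'])
```

```text
[0.56561662 0.10443069 0.0663608 ] [-8.24982892 -5.79996643  4.23904131] [-0.89122542  1.14914644 -0.08256585] 0.4970168422505518 -30.609475351292108 21.45
```

Call:
step_arm(commands=[[0,0,0,0,0,0,0.8],[0,0,0,0,0,0,0.8],[0,0,0,0,0,0,0.8],[0,-0.9,0,0,-0.9,0,0.8],[0,-0.9,0,0,-0.9,0,0.8],[0,-0.9,0,0,-0.7,0,0.8],[0,-0.9,0,0,0,0,0.7]])

```text
time_s: 22.15
eef_pos: [0.5698, 0.1053, 0.145]
eef_rot: [0.706, -0.705, 0.051, -0.056]
wrist_force: [0.1, -0.4, -0.5]
opening: 0.697
```

Run:
```python
from h import *
plan([0.5902,0.0065,0.14],12.9,6,0.6)
```

```text
turn total [-0.01 -3.59  0.07] dyaw 21.56
[-0.0, -0.6, 0.01, 0.19, 0.03, -0.53, 0.6] ,
[-0.0, -0.6, 0.01, 0.16, 0.03, -0.54, 0.6] ,
[-0.0, -0.6, 0.01, 0.13, 0.03, -0.55, 0.6] ,
[-0.0, -0.6, 0.01, 0.09, 0.03, -0.55, 0.6] ,
[-0.0, -0.6, 0.01, 0.06, 0.03, -0.56, 0.6] ,
[-0.0, -0.6, 0.01, 0.02, 0.03, -0.56, 0.6] ,
```

Call:
step_arm(commands=[[0,-0.6,0,0.2,0,-0.53,0.6],[0,-0.6,0,0.17,0,-0.54,0.6],[0,-0.6,0,0.13,0,-0.55,0.6],[0,-0.6,0,0.1,0,-0.55,0.6],[0,-0.6,0.05,0.07,0,-0.55,0.6],[0,-0.6,0,0.03,0,-0.55,0.6],[0,0,0,0,0,0,0.6]])

```text
time_s: 22.85
eef_pos: [0.5889, 0.0048, 0.141]
eef_rot: [0.703, -0.703, -0.076, 0.079]
wrist_force: [-0.4, -0.1, -0.7]
opening: 0.601
```

Run:
```python
from h import *
np.set_printoptions(precision=4,suppress=True)
p,R,o=pose();print(p)
plan([0.5902,0.0065,0.018],12.9,5,0.6)
im,d=ctrl.camera("wrist");cv2.imwrite("pics/w16.png",im)
hsv=cv2.cvtColor(im,cv2.COLOR_BGR2HSV)
red=((hsv[...,0]<8)|(hsv[...,0]>172))&(hsv[...,1]>150)
P=cloud("wrist",d,red);P=P[P[:,2]>0.042];print("handle",len(P),cv2.minAreaRect(P[:,:2].astype(np.float32)),np.median(P[:,2]))
v,u=np.nonzero(red);print(u.mean(),v.mean())
```

```text
[0.5889 0.0048 0.141 ]
turn total [-0.01 -0.04 -0.04] dyaw 0.27
[-0.0, -0.01, -0.01, 0.01, 0.82, 0.01, 0.6] ,
[-0.0, -0.01, -0.01, 0.01, 0.82, 0.01, 0.6] ,
[-0.0, -0.01, -0.01, 0.01, 0.82, 0.01, 0.6] ,
[-0.0, -0.01, -0.01, 0.01, 0.82, 0.01, 0.6] ,
[-0.0, -0.01, -0.01, 0.01, 0.82, 0.01, 0.6] ,
handle 903 ((0.5907285809516907, 0.0075377654284238815), (0.017179561778903008, 0.0437520407140255), 13.396827697753906) 0.04657324885057951
262.79055441478437 182.89219712525667
```

Call:
step_arm(commands=[[0,0,0,0.08,0.8,0.04,0.6],[0,0,0,0,0.8,0,0.6],[0,0,0,0.05,0.8,0,0.6],[0,0,0,0,0.8,0,0.6],[0,0,0,0,0.8,0,0.6],[0,0,0,0,0,0,0.6],[0,0,0,0,0,0,0],[0,0,0,0,0,0,0],[0,0,0,0,0,0,0],[0,0,0,0,0,0,0]])

```text
time_s: 23.9
eef_pos: [0.5923, 0.0085, 0.0226]
eef_rot: [0.703, -0.703, -0.077, 0.079]
wrist_force: [-1.0, 2.8, 6.6]
opening: 0.181
```

Call:
step_arm(commands=[[0,0,0,0,0,0,0]])

```text
time_s: 24.0
eef_pos: [0.5923, 0.0086, 0.0226]
eef_rot: [0.703, -0.703, -0.077, 0.079]
wrist_force: [-1.9, 2.3, 7.4]
opening: 0.179
```

```bash
python3 f.py
```

```text
F along,lat,z [1.8124 1.4814 6.8709] [2.6644 1.6557 1.1171] pos stand -0.10142944197475266 -0.0037425809233758646 0.02256031069898593 open 0.18198143191197957 t 24.1 tq [0.2638 0.2554 0.1254]
```

Call:
step_arm(commands=[[0,0,0,0,-0.08,0,0],[0,0,0,0,0,0,0]])

```text
time_s: 24.3
eef_pos: [0.5911, 0.0085, 0.0232]
eef_rot: [0.703, -0.703, -0.077, 0.08]
wrist_force: [1.6, 0.5, -4.2]
opening: 0.176
```

```bash
python3 f.py
```

```text
F along,lat,z [ 0.1926 -1.6754 -3.6755] [ 0.157   0.6503 -0.2294] pos stand -0.10137072054465174 -0.002430655407609582 0.022836507513098167 open 0.17682268361801898 t 24.4 tq [ 0.0205 -0.3328 -0.025 ]
```

Call:
step_arm(commands=[[0,0,0,0,0.02,0,0],[0,0,0,0,0,-0.1,0],[0,0,0,0,0,-0.1,0]])

```text
time_s: 24.7
eef_pos: [0.5916, 0.0054, 0.0226]
eef_rot: [0.705, -0.701, -0.076, 0.08]
wrist_force: [-2.8, 12.4, 5.4]
opening: 0.181
```

```bash
python3 f.py
```

```text
F along,lat,z [11.0269 -0.1246  5.0245] [12.6795 11.0351  9.3661] pos stand -0.10477339789096628 -0.0023438832862220332 0.022606948715063552 open 0.18577352902836083 t 24.8 tq [ 1.6821  0.397  -0.0938]
```

Call:
step_arm(commands=[[0,0,0,0,0,-0.07,0]])

```text
time_s: 24.9
eef_pos: [0.5919, 0.0036, 0.0226]
eef_rot: [0.705, -0.701, -0.076, 0.08]
wrist_force: [-2.3, 12.7, 4.2]
opening: 0.179
```

```bash
python3 f.py
```

```text
F along,lat,z [12.1648 -0.3956  4.881 ] [12.9014 12.3187 11.2743] pos stand -0.10649565092007494 -0.002327881881123882 0.02263372784515654 open 0.18045730946875688 t 25.0 tq [ 1.8751  0.3798 -0.0482]
```

Call:
step_arm(commands=[[0,0,0,0,-0.03,0,0],[0,0,0,0,0,-0.07,0],[0,0,0,0,0,-0.05,0]])

```text
time_s: 25.3
eef_pos: [0.5922, -0.0003, 0.0227]
eef_rot: [0.705, -0.701, -0.076, 0.081]
wrist_force: [-2.1, 10.6, 0.4]
opening: 0.181
```

```bash
python3 f.py
```

```text
F along,lat,z [ 9.8999 -0.4161  0.1804] [10.8538  9.5098  9.3361] pos stand -0.11029602054337485 -0.0016753762099288325 0.02263785848937474 open 0.1806715830103259 t 25.4 tq [ 1.5327  0.188  -0.0611]
```

Call:
step_arm(commands=[[0,0,0,0,0,0.1,0],[0,0,0,0,0,0.1,0],[0,0,0,0,0,0.1,0]])

```text
time_s: 25.7
eef_pos: [0.5931, 0.0027, 0.0241]
eef_rot: [-0.701, 0.704, 0.077, -0.079]
wrist_force: [1.4, -11.5, -0.3]
opening: 0.184
```

```bash
python3 f.py
```

```text
F along,lat,z [-10.2853   0.4417  -0.6694] [-11.4904  -9.3728  -9.9926] pos stand -0.1069532855683574 -0.0031614129367257405 0.024029263513876395 open 0.179595228575077 t 25.8 tq [-1.5484 -0.3262  0.0137]
```

Pull and push both measure about 10 N with vertical force near zero, so the jaw load is about 8 N: in range but above the 6 N aim. I'll back off 12° counter-clockwise (0.42 mm ≈ 3.4 N).

Call:
step_arm(commands=[[0,0,0,0,0,0,0.5],[0,0,0,0,0,0,0.5],[0,0,0,0,0,0,0.6],[0,0,0,0,-0.8,0,0.7],[0,0,0,0,-1,0,0.8],[0,0,0,0,-1,0,0.8],[0,0,0,0,-1,0.4,0.8],[0,0,0,0,0,0.9,0.8],[0,0,0,0,0,0.9,0.8],[0,0,0,0,0,0.9,0.8]])

```text
time_s: 26.8
eef_pos: [0.5715, 0.0975, 0.1378]
eef_rot: [0.703, -0.702, -0.076, 0.08]
wrist_force: [-0.1, 0.4, 0.7]
opening: 0.8
```

Call:
step_arm(commands=[[0,0,0,0,0,0.4,0.8],[0,0,0,0,0,0,0.8]])

```text
time_s: 27.0
eef_pos: [0.5686, 0.1096, 0.1373]
eef_rot: [0.703, -0.702, -0.077, 0.081]
wrist_force: [-0.0, -0.4, 0.4]
opening: 0.8
```

Run:
```python
from h import *
p,R,o=pose();print(p)
plan([0.5658,0.1052,0.066],12.9,3,0.8)
im,d=ctrl.camera("wrist");cv2.imwrite("pics/w17.png",im)
```

```text
[0.56858076 0.10961299 0.13731225]
turn total [-0.01 -0.01 -0.05] dyaw 0.06
[-0.0, -0.0, -0.02, -0.04, 0.79, -0.04, 0.8] ,
[-0.0, -0.0, -0.02, -0.04, 0.79, -0.04, 0.8] ,
[-0.0, -0.0, -0.02, -0.04, 0.79, -0.04, 0.8] ,
```

View pics/w17.png

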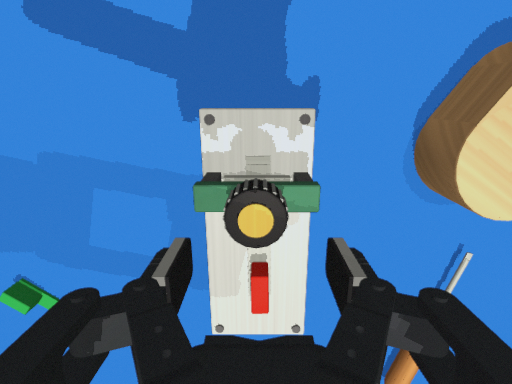

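The knob is at (256,219), slightly left of the finger middle, and the tip is still visible at (258,160).

Call:
step_arm(commands=[[0,0,0,-0.08,0.79,-0.1,0.8],[0,0,0,0,0.79,-0.02,0.8],[0,0,0,0,0.79,0,0.8],[0,0,0,0,0,0,0.7],[0,0,0,0,0,0,0],[0,0,0,0,0,0,0],[0,0,0,0,0,0,0],[0,0,0,0,0,0,0]])

```text
time_s: 27.85
eef_pos: [0.5675, 0.1033, 0.0671]
eef_rot: [-0.703, 0.703, 0.077, -0.08]
wrist_force: [-2.1, -5.0, -0.5]
opening: 0.496
```

Run:
```python
from h import *
p,R,o=pose();print(p,o['wrist_force'],o['torque'],o['opening'],np.degrees(np.arctan2(R[1,0],R[0,0])),o['time_s'])
```

```text
[0.56748896 0.10325741 0.06710806] [-2.08923502 -5.04585137 -0.47883523] [-0.86122113  0.38282312 -0.0514818 ] 0.49635870806040283 12.695684955602097 27.85
```

Call:
step_arm(commands=[[0,-0.7,0,0,0,0,0],[0,-0.7,0,0,0,0,0],[0,-0.6,0,0,0,0,0],[0,0,0,0,0,0,0]])

```text
time_s: 28.25
eef_pos: [0.5681, 0.1035, 0.0671]
eef_rot: [-0.691, 0.691, 0.15, -0.153]
wrist_force: [0.1, -5.5, -2.3]
opening: 0.492
```

Run:
```python
from h import *
p,R,o=pose();print(p,o['wrist_force'],o['torque'],o['opening'],np.degrees(np.arctan2(R[1,0],R[0,0])),o['time_s'])
```

```text
[0.56813326 0.10346462 0.06712689] [ 0.12331525 -5.52698938 -2.31920534] [-0.88852916 -0.09706872  0.09755784] 0.49222276700531026 24.73403061637845 28.25
```

Call:
step_arm(commands=[[0,0,0,0,0,0,0.8],[0,0,0,0,0,0,0.8],[0,0,0,0,0,0,0.8],[0,0.5,0,0,-0.9,0,0.8],[0,0.5,0,0,-0.9,0,0.8],[0,0.5,0,0,-0.6,0,0.8],[0,0.5,0,0,0,0,0.7]])

```text
time_s: 28.95
eef_pos: [0.57, 0.1046, 0.1421]
eef_rot: [0.703, -0.703, -0.078, 0.077]
wrist_force: [0.1, -0.9, -0.3]
opening: 0.702
```

Run:
```python
from h import *
plan([0.5905,0.0030,0.14],12.9,5,0.6)
```

```text
turn total [-0.   -0.06  0.01] dyaw 0.34
[-0.0, -0.01, 0.0, -0.01, 0.01, -0.69, 0.6] ,
[-0.0, -0.01, 0.0, -0.01, 0.01, -0.69, 0.6] ,
[-0.0, -0.01, 0.0, -0.02, 0.01, -0.69, 0.6] ,
[-0.0, -0.01, 0.0, -0.02, 0.01, -0.69, 0.6] ,
[-0.0, -0.01, 0.0, -0.02, 0.01, -0.69, 0.6] ,
```

Call:
step_arm(commands=[[0,0,0,0,0,-0.7,0.6],[0,0,0,0,0,-0.7,0.6],[0,0,0,0,0,-0.7,0.6],[0,0,0,0,0,-0.7,0.6],[0,0,0,0,0,-0.65,0.6],[0,0,0,0,0,0,0.6]])

```text
time_s: 29.55
eef_pos: [0.591, 0.0013, 0.1385]
eef_rot: [0.703, -0.703, -0.076, 0.079]
wrist_force: [-0.3, 0.6, -0.7]
opening: 0.602
```

Run:
```python
from h import *
np.set_printoptions(precision=4,suppress=True)
p,R,o=pose();print(p)
im,d=ctrl.camera("wrist");cv2.imwrite("pics/w18.png",im)
hsv=cv2.cvtColor(im,cv2.COLOR_BGR2HSV)
red=((hsv[...,0]<8)|(hsv[...,0]>172))&(hsv[...,1]>150)
P=cloud("wrist",d,red);P=P[P[:,2]>0.042];print("handle",len(P),cv2.minAreaRect(P[:,:2].astype(np.float32)),np.median(P[:,2]))
plan([0.591,0.0025,0.021],12.9,5,0.6)
v,u=np.nonzero(red);print(u.mean(),v.mean())
```

```text
[0.591  0.0013 0.1385]
handle 913 ((0.5922515392303467, 0.0022292807698249817), (0.01706770807504654, 0.04379593953490257), 13.38872241973877) 0.04652094132849898
turn total [-0.02 -0.05 -0.04] dyaw 0.33
[-0.0, -0.01, -0.01, 0.01, 0.78, -0.0, 0.6] ,
[-0.0, -0.01, -0.01, 0.01, 0.78, -0.0, 0.6] ,
[-0.0, -0.01, -0.01, 0.01, 0.78, -0.0, 0.6] ,
[-0.0, -0.01, -0.01, 0.0, 0.78, -0.0, 0.6] ,
[-0.0, -0.01, -0.01, 0.0, 0.78, -0.0, 0.6] ,
261.8673366834171 185.68241206030152
```

Call:
step_arm(commands=[[0,0,0,0.08,0.76,0.03,0.6],[0,0,0,0,0.78,0,0.6],[0,0,0,0.05,0.78,0,0.6],[0,0,0,0,0.78,0,0.6],[0,0,0,0,0.78,0,0.6],[0,0,0,0,0,0,0.6],[0,0,0,0,0,0,0],[0,0,0,0,0,0,0],[0,0,0,0,0,0,0],[0,0,0,0,0,0,0]])

```text
time_s: 30.6
eef_pos: [0.5945, 0.0051, 0.0237]
eef_rot: [0.703, -0.703, -0.077, 0.079]
wrist_force: [-1.9, 2.0, 6.8]
opening: 0.178
```

Call:
step_arm(commands=[[0,0,0,0,-0.05,0,0],[0,0,0,0,0,0,0]])

```text
time_s: 30.8
eef_pos: [0.5935, 0.0049, 0.0238]
eef_rot: [0.703, -0.703, -0.077, 0.08]
wrist_force: [-2.1, 0.2, 3.1]
opening: 0.175
```

```bash
python3 f.py
```

```text
F along,lat,z [0.7469 1.3396 3.3634] [0.6727 0.2085 1.3594] pos stand -0.10525734783222432 -0.004071254967844171 0.02373531204284727 open 0.17146528164720237 t 30.9 tq [0.1538 0.2914 0.1206]
```

Call:
step_arm(commands=[[0,0,0,0,-0.05,0,0],[0,0,0,0,0,-0.1,0],[0,0,0,0,0,-0.1,0],[0,0,0,0,0,-0.07,0]])

```text
time_s: 31.3
eef_pos: [0.5939, -0.0017, 0.0238]
eef_rot: [0.704, -0.702, -0.075, 0.081]
wrist_force: [-2.0, 6.7, -1.2]
opening: 0.18
```

```bash
python3 f.py
```

```text
F along,lat,z [ 5.5509  0.3565 -1.4838] [7.0126 5.0177 4.6223] pos stand -0.11211941612143908 -0.0030774026154351767 0.023798293785076148 open 0.17719242632654153 t 31.4 tq [0.7536 0.2197 0.0084]
```

Call:
step_arm(commands=[[0,0,0,0,0,0.1,0],[0,0,0,0,0,0.1,0],[0,0,0,0,0,0.1,0]])

```text
time_s: 31.7
eef_pos: [0.5946, 0.0033, 0.0255]
eef_rot: [-0.701, 0.704, 0.077, -0.079]
wrist_force: [1.3, -8.5, -1.4]
opening: 0.18
```

```bash
python3 f.py
```

```text
F along,lat,z [-7.6979  0.4202 -1.5689] [-8.5915 -7.2506 -7.2515] pos stand -0.10664525401367125 -0.004742629154467225 0.025426544566154542 open 0.1780186669976494 t 31.8 tq [-1.1912 -0.2095  0.0343]
```

Pull is about 6 N and push about 7.5 N, averaging 6.5 N. That is on target, so I'll release and check.

Call:
step_arm(commands=[[0,0,0,0,0,0,0.5],[0,0,0,0,0,0,0.5],[0,0,0,0,0,0,0.6],[0,0,0,0,-0.8,0,0.7],[0,0,0,0,-1,0,0.8],[0,0,0,0,-1,0,0.8],[0,0,0,0,-1,0.5,0.8],[0,0,0,0,-0.5,0.9,0.8],[0,0,0,0,0,0.8,0.8],[0,0,0,0,0,0,0.8]])

```text
time_s: 32.8
eef_pos: [0.5789, 0.0729, 0.1547]
eef_rot: [0.703, -0.702, -0.078, 0.081]
wrist_force: [-0.0, -0.5, 0.0]
opening: 0.803
```

Run:
```python
from h import *
np.set_printoptions(precision=4,suppress=True)
p,R,o=pose();print(p,o['wrist_force'],o['time_s'])
im,d=ctrl.camera("wrist");cv2.imwrite("pics/w20.png",im)
hsv=cv2.cvtColor(im,cv2.COLOR_BGR2HSV)
red=((hsv[...,0]<8)|(hsv[...,0]>172))&(hsv[...,1]>150)
P=cloud("wrist",d,red);P=P[P[:,2]>0.042];r=cv2.minAreaRect(P[:,:2].astype(np.float32));print(r,np.median(P[:,2]))
q=np.array(r[0])-[.566,.1066];print("stand",q@[-.2232,.9748],q@[-.9748,-.2232])
A=np.c_[(P[:,:2]-P[:,:2].mean(0))@[-.2232,.9748],np.ones(len(P))];print("top slope",np.linalg.lstsq(A,P[:,2],rcond=None)[0])
print(proj("wrist",[[.566-.2232*t,.1066+.9748*t,.015] for t in(.012,.027,.055)]))
im,d=ctrl.camera("top");cv2.imwrite("pics/t20.png",im)
```

```text
[0.5789 0.0729 0.1547] [-0.0019 -0.4693  0.0219] 32.8
((0.594914972782135, -0.0017610304057598114), (0.016468539834022522, 0.04398168995976448), 13.307229995727539) 0.04611816061216543
stand -0.11208415436450721 -0.004000133481459667
top slope [-0.012   0.0461]
[[255.047  127.0767]
 [254.989  111.5035]
 [254.8759  81.1433]]
```

View pics/w20.png

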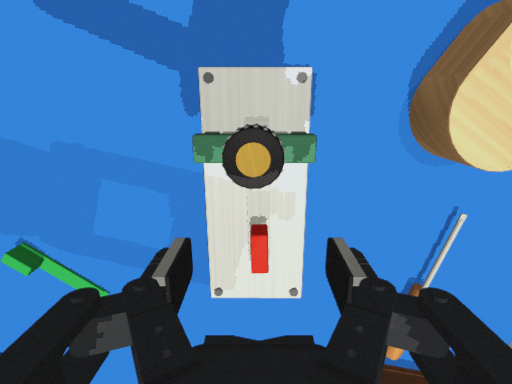

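View pics/t20.png

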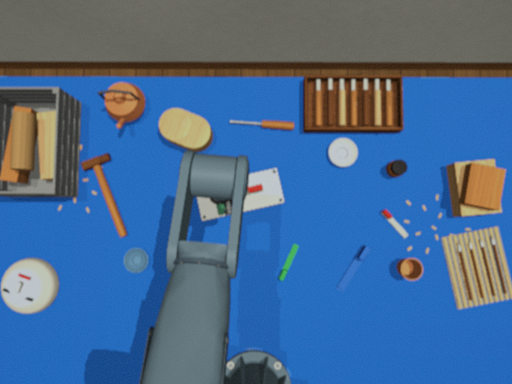

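Run:
```python
from h import *
im=cv2.imread("pics/w20.png");cv2.imwrite("pics/w20c.png",cv2.resize(im[60:200,190:320],None,fx=4.2,fy=4.2,interpolation=cv2.INTER_NEAREST))
```

```text
(no output)
```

View pics/w20c.png

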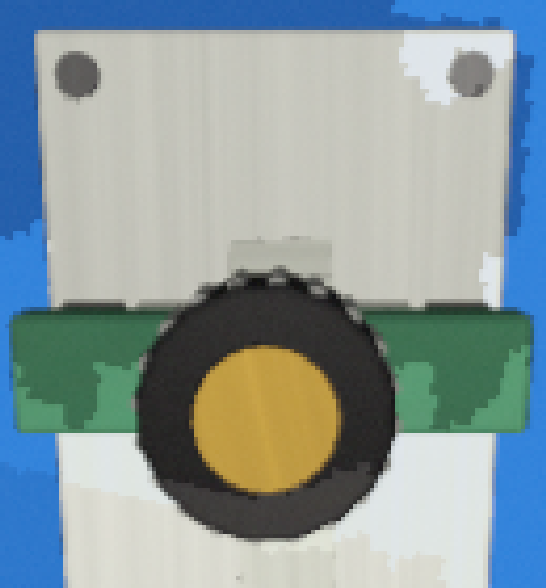

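The tip shows at (257,117), about 21 mm beyond the jaw line and within 1 mm of the plate's middle. The bystanders are unchanged in the top view. Handing in.

```bash
python3 -c "
from bench import ctrl
print(ctrl.hand_in())"
```

```text
the job is handed in; nothing more can be done
None
```

I set the gap and handed the job in at about 33 s. The gauge is lying in it and slides at about 6.5 N, against your aim of 6 N; no verdict was reported.

**What I did**
- I chose the larger red-handled gauge and slid it flat along the plate and under the jaw while it was still loose.
- I turned the knob 60° and then 43° clockwise, testing the gauge by pulling it after each turn. The second test gave about 10 N, so I backed off 12°.

**Last checks**
- **Sliding force:** pull was about 5.5 N and push about 7.7 N. That puts the jaw load at an estimated 5 to 5.5 N, depending on the actual friction.
- **Position:** after I let go, the tip was about 21 mm beyond the jaw's centre line and about 1 mm off sideways. The gauge was flat and aligned to under 1°.
- **Clear of everything:** the gripper was free of the scene, and no bystander shows as moved in the top view.

**What disagreed or went wrong**
- The first grasp missed and closed on top of the handle. The real finger tips sat about 19 mm higher than the reported tool position. I allowed for that afterwards, and no harm was done.
- Depth readings put the handle about 4 mm to one side, while the picture shows the tip centred. Both are inside the 8 mm limit.

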